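Lock a carving into its cradle

TASK

Secure the half-carved figure in the cradle: slide every wooden-handled retaining rod lying on the bench, tip first from the front side (the side away from the red knobs), through both eyelets of a gate of its own (any gate will do), until its handle comes up against the front eyelet. Only when all the rods are home, start on the knobs: turn all four red bolt knobs clockwise to their end stops. Leave the rods in place and do not disturb the figurine, the glue jar or the sharpening stone.

Things in the scene. Friction and masses are not known exactly. Their poses are not given: they have to be found in the camera images.
- cradle: fixed carving cradle: dark steel base 130 (x -55 to 75) x 276 x 12 mm with a half-carved wooden figure lying along y (40 mm wide, under 54 mm high). Origin on the bench between the two eyelet rows; +x is the way rods go in (front to rear), z up. Three gates at y=-76, 0, 76 mm. Behind the rear eyelets a blue jaw (x 37 to 71, top 46 mm) carries four red bolt knobs at x=54, y=-114, -38, 38, 114 mm
- gate1 (a point): front hole centre of gate 1 (cradle x=-30, y=-76, z=65 mm), axes as the cradle. A gate is two yellow upright eyelet plates 34 x 34 mm, 10 mm thick along x, centred 60 mm apart (the rear one at +x); holes 22 mm diameter along x with 2 mm chamfers; plate tops 82 mm above the bench
- gate1_exit (a point): point on the axis of gate 1, 85 mm along +x from the front hole centre, 25 mm beyond the rear hole centre; the tip of a rod pushed fully home is 5 mm past it
- gate2 (a point): front hole centre of gate 2 (cradle x=-30, y=0, z=65 mm), axes as the cradle. A gate is two yellow upright eyelet plates 34 x 34 mm, 10 mm thick along x, centred 60 mm apart (the rear one at +x); holes 22 mm diameter along x with 2 mm chamfers; plate tops 82 mm above the bench
- gate2_exit (a point): point on the axis of gate 2, 85 mm along +x from the front hole centre, 25 mm beyond the rear hole centre; the tip of a rod pushed fully home is 5 mm past it
- gate3 (a point): front hole centre of gate 3 (cradle x=-30, y=76, z=65 mm), axes as the cradle. A gate is two yellow upright eyelet plates 34 x 34 mm, 10 mm thick along x, centred 60 mm apart (the rear one at +x); holes 22 mm diameter along x with 2 mm chamfers; plate tops 82 mm above the bench
- gate3_exit (a point): point on the axis of gate 3, 85 mm along +x from the front hole centre, 25 mm beyond the rear hole centre; the tip of a rod pushed fully home is 5 mm past it
- bolt1 (a joint): turn of captive bolt knob 1 in rad: 0 loose, end stop (tight) at 3.9; grows clockwise seen from above; starts between 0 and 0.8; does not rise or sink; friction about 0.08 N m, no spring, stays where left
- bolt1_grip (a point): grip point on the knob's vertical turning axis, 102 mm above the bench. Knob: red bar 50 mm long, 14 mm wide, from 86 to 112 mm above the bench, on a 12 mm steel stem. The point turns with the knob: its x axis lies along the bar (along the cradle's x at joint 0, turned q clockwise at joint q)
- bolt2 (a joint): turn of captive bolt knob 2 in rad: 0 loose, end stop (tight) at 3.9; grows clockwise seen from above; starts between 0 and 0.8; does not rise or sink; friction about 0.08 N m, no spring, stays where left
- bolt2_grip (a point): grip point on the knob's vertical turning axis, 102 mm above the bench. Knob: red bar 50 mm long, 14 mm wide, from 86 to 112 mm above the bench, on a 12 mm steel stem. The point turns with the knob: its x axis lies along the bar (along the cradle's x at joint 0, turned q clockwise at joint q)
- bolt3 (a joint): turn of captive bolt knob 3 in rad: 0 loose, end stop (tight) at 3.9; grows clockwise seen from above; starts between 0 and 0.8; does not rise or sink; friction about 0.08 N m, no spring, stays where left
- bolt3_grip (a point): grip point on the knob's vertical turning axis, 102 mm above the bench. Knob: red bar 50 mm long, 14 mm wide, from 86 to 112 mm above the bench, on a 12 mm steel stem. The point turns with the knob: its x axis lies along the bar (along the cradle's x at joint 0, turned q clockwise at joint q)
- bolt4 (a joint): turn of captive bolt knob 4 in rad: 0 loose, end stop (tight) at 3.9; grows clockwise seen from above; starts between 0 and 0.8; does not rise or sink; friction about 0.08 N m, no spring, stays where left
- bolt4_grip (a point): grip point on the knob's vertical turning axis, 102 mm above the bench. Knob: red bar 50 mm long, 14 mm wide, from 86 to 112 mm above the bench, on a 12 mm steel stem. The point turns with the knob: its x axis lies along the bar (along the cradle's x at joint 0, turned q clockwise at joint q)
- rodA: retaining rod (may be absent): square wooden handle 65 x 26 x 26 mm, steel shaft 12 mm diameter, 95 mm long with 6 mm cone tip; 120 g, balanced 10 mm inside the handle. Origin on the axis at the handle's shoulder; +x to the tip, handle to x=-65 mm. Starts lying on its handle, axis 13 mm up, tip roughly to +y. All alike, fit any gate; left in a gate it droops up to 0.2 rad
- rodA_tip (a point): the tip of this rod, on its axis, 95 mm from the origin
- rodB: retaining rod (may be absent): square wooden handle 65 x 26 x 26 mm, steel shaft 12 mm diameter, 95 mm long with 6 mm cone tip; 120 g, balanced 10 mm inside the handle. Origin on the axis at the handle's shoulder; +x to the tip, handle to x=-65 mm. Starts lying on its handle, axis 13 mm up, tip roughly to +y. All alike, fit any gate; left in a gate it droops up to 0.2 rad
- rodB_tip (a point): the tip of this rod, on its axis, 95 mm from the origin
- rodC: retaining rod (may be absent): square wooden handle 65 x 26 x 26 mm, steel shaft 12 mm diameter, 95 mm long with 6 mm cone tip; 120 g, balanced 10 mm inside the handle. Origin on the axis at the handle's shoulder; +x to the tip, handle to x=-65 mm. Starts lying on its handle, axis 13 mm up, tip roughly to +y. All alike, fit any gate; left in a gate it droops up to 0.2 rad
- rodC_tip (a point): the tip of this rod, on its axis, 95 mm from the origin
- figurine: bystander: finished wooden figurine, 142 mm tall, 64 mm across, origin at its underside
- gluejar: bystander: white jar with yellow lid, 90 mm tall, 64 mm across, origin at its underside
- whetstone: bystander: grey sharpening stone 70 x 190 x 28 mm lying flat, origin at its underside
Things that resemble listed ones, but are neither listed nor needed, are in the scene too. What is shaped like the rodB but blue or turquoise is not meant.

How it is judged:
On the way, in this order (a step that is already met when the one before it is completed fails the run):
1. every rod present is through both eyelets of a gate, handle up against the front eyelet (within about 17 mm), while no knob has been turned yet (all still under 1 rad) (((distance between rodA and gate1 below 0.022 m and distance between rodA_tip and gate1_exit below 0.022 m) or (distance between rodA and gate2 below 0.022 m and distance between rodA_tip and gate2_exit below 0.022 m) or (distance between rodA and gate3 below 0.022 m and distance between rodA_tip and gate3_exit below 0.022 m)) and ((distance between rodB and gate1 below 0.022 m and distance between rodB_tip and gate1_exit below 0.022 m) or (distance between rodB and gate2 below 0.022 m and distance between rodB_tip and gate2_exit below 0.022 m) or (distance between rodB and gate3 below 0.022 m and distance between rodB_tip and gate3_exit below 0.022 m)) and ((distance between rodC and gate1 below 0.022 m and distance between rodC_tip and gate1_exit below 0.022 m) or (distance between rodC and gate2 below 0.022 m and distance between rodC_tip and gate2_exit below 0.022 m) or (distance between rodC and gate3 below 0.022 m and distance between rodC_tip and gate3_exit below 0.022 m)) and value of joint each of bolt1, bolt2, bolt3, bolt4 below 1 rad), for 0.2 s.
2. all four bolt knobs are turned clockwise to their end stops (within 0.1 rad) (value of joint each of bolt1, bolt2, bolt3, bolt4 above 3.8 rad), for 0.2 s.
At the end, for the whole second after the job is handed in: Every rod present lies at rest through both eyelets of a gate with its shoulder within 22 mm of the front hole's centre and its tip within 22 mm of the gate's exit point; all four knobs within 0.1 rad of the end stop (all of step 2 and ((distance between rodA and gate1 below 0.022 m and distance between rodA_tip and gate1_exit below 0.022 m) or (distance between rodA and gate2 below 0.022 m and distance between rodA_tip and gate2_exit below 0.022 m) or (distance between rodA and gate3 below 0.022 m and distance between rodA_tip and gate3_exit below 0.022 m)) and ((distance between rodB and gate1 below 0.022 m and distance between rodB_tip and gate1_exit below 0.022 m) or (distance between rodB and gate2 below 0.022 m and distance between rodB_tip and gate2_exit below 0.022 m) or (distance between rodB and gate3 below 0.022 m and distance between rodB_tip and gate3_exit below 0.022 m)) and ((distance between rodC and gate1 below 0.022 m and distance between rodC_tip and gate1_exit below 0.022 m) or (distance between rodC and gate2 below 0.022 m and distance between rodC_tip and gate2_exit below 0.022 m) or (distance between rodC and gate3 below 0.022 m and distance between rodC_tip and gate3_exit below 0.022 m)) and linear speed of each of rodA, rodB, rodC below 0.03 m/s); the robot touches nothing.
It fails at once if the figurine is pushed more than 30 mm or tipped (distance of figurine from where it was at the start of the episode above 0.03 m or angle between figurine's own z axis and vertical above 0.4 rad).
It fails at once if the gluejar is pushed more than 30 mm or tipped (distance of gluejar from where it was at the start of the episode above 0.03 m or angle between gluejar's own z axis and vertical above 0.4 rad).
It fails at once if the whetstone is pushed more than 30 mm or tipped (distance of whetstone from where it was at the start of the episode above 0.03 m or angle between whetstone's own z axis and vertical above 0.4 rad).
Of rodA, rodB, rodC only 2 to 3 are there at a start; the rules pass over those that are not, and their reading is None.
At some moment in a run one of rodA, rodB, rodC may be knocked a few centimetres aside while the robot is not near it.
Once in a run the grip may slacken for a moment while it holds something.
It also fails if it takes over 210 s, if anything falls off the work surface, if the arm or the gripper's body presses on something with over 40 N, if the wrist force passes 120 N, or if a joint passes its speed limit or range.

ROBOT

A 6-joint arm with a two-finger parallel gripper is mounted at the origin on the work surface. World frame = base frame: x ahead of the robot, y to its left, z up, the work surface at z = 0. Lengths are in m, angles in rad, forces in N, time in s.
With the tool pointing down it reaches from about 0.275 to 0.725 m from the base axis. Payload 15.9 kg.
Tool frame: the origin (TCP) lies on the centre line of the jaws, within the pads' length; the fingertips stand env.tip_extent ahead of it and the grasp point (between the pads) lies 8 mm behind it (env.tip_extent is the distance from the TCP to the fingertips, in m); z points along the fingers, y is the line along which they close (so a half turn about z gives the same grasp; the last joint's range is limited). The gripper opens to 85 mm and grips with 20 to 120 N. Pads are 22 mm wide; open, the fingers measure 114 mm over their backs; the gripper's body (76 mm by 85 mm) begins 54 mm behind the grasp point. The pads swing forward as they close: fully open they stand 13 mm farther back than shut.
Start: joints at [1.257, 0.213, -0.034, 1.323, 0, 1.571], TCP at [0.154, 0.476, 0.214] pointing down, gripper open.
Joint ranges: [-2.98, 2.98], [-0.74, 1.72], [-1.14, 1.35], [-2.1, 2.04], [-1.57, 1.44], [-3.14, 3.14]. Speed limits (rad/s): [1.89, 1.89, 2.39, 2.57, 3.14, 3.14].

INTERFACE

Orientations are given as a rotation vector (axis times angle).
In Python, from bench import env gives the robot as it stands.
- The arm moves only by the tool send_rows, never from a script. Its argument "increments" is a list of rows, each a list of 3 entries, a list of its own where there are three numbers: the opening, from 0 (shut) to 1 (fully open), then the shift along the tool's x, y, z as a fraction of full scale, then the turn about the tool's z as a fraction of full scale. In form: [[fingers, [tx, ty, tz], spin], ...]. A call has 1 to 5 rows; each row is the pose to reach, as a shift and turn from the pose commanded when the call began, along the tool's axes at that moment; what a row does not reach only later rows make up. Full scale, the value 1, is 1000 mm for a shift and 45 degrees for a turn. A row lasts 1/12 s, in which the tool goes at most 41.7 mm and 7.16 degrees, less where a joint would pass 70% of its speed; a pose out of reach is approached as far as the arm can. A call with a number of a shift or a turn outside -1 to 1 is refused whole. A call with a gripper value outside its range is refused whole. The fingers move at their own pace and stop on an object; "grip_force" is the grip in N (left out, the last holds). Time passes only in rows, so rows that repeat a pose let the fingers close. It gives the time, the measured TCP pose, the force, the opening and the grip force at its end, in the units of the state.
- env.observe(): the state, without advancing time (a new reading comes with each control period).
- env.get_image(name): name is "scene" or "top" or "wrist"; returns a dict with "img" (400x640x3 uint8, red, green, blue), "range_z" (400x640 float32, m along the optical axis (not along the pixel's ray), 0 where there is no reading), "K" (3x3 intrinsics, pixels), "distortion" ([k1, k2, p1, p2, k3] as OpenCV has them; the pictures are not rectified), "world_from_camera" (4x4, takes a point from camera to world coordinates); the wrist camera has in their place "mount" (4x4, takes a point from camera to tool coordinates, whose origin is the TCP and whose axes are the flange's). Camera axes: x right, y down, z forward; pixel columns grow to the right and rows downward; lengths in m; the calibration is good to about 2 mm. A picture is of the moment at which its call begins: read the wrist's pose just before it.
- env.finish_job(): hands the job in; it is judged then, once.
The state is a dict: "clock": time; "joint_pos": joint angles; "joint_vel": joint speeds; "effort": joint torques, N m; "ee_pos": TCP position; "eef_rot": TCP orientation; "wrist_force": force on the tool from outside, world axes, zero at the start; "wrist_torque": the same for the moment, N m; "opening": finger opening in m; "grip_force": force on a finger pad.
Only numpy, scipy, OpenCV 4.12 (cv2) and the standard library are available. Lean on these libraries where they do the work, as an engineer would, in place of code of your own. Each camera call takes 0.05 s, during which the arm holds its last target. There are 200 camera calls.

## Working session

There is one attempt and no reset: what is moved stays moved. The work goes in short steps, Python scripts to look and compute and a tool call to move; the robot and the scene stay as the last step left them, time stands still between calls to the robot, and variables do not carry over. Pictures are saved under pics/ and viewed, at most 14 in all, crops included, and the job is handed in when it is done.

Besides the shell and the picture viewer there is one more tool, called after "Call:" as a command line: name --argument value ..., lists and objects as JSON in quotes. send_rows: Moves the arm, as the interface text tells. Its arguments: {"type":"object","properties":{"increments":{"type":"array","items":{"type":"array"}},"grip_force":{"type":"number"}},"required":["increments"]}

```bash
ls; mkdir -p pics; python3 - <<'E'
from bench import env
import cv2,numpy as np
print(env.observe(), env.tip_extent)
for n in ("top","scene"):
    d=env.get_image(n); cv2.imwrite(f"pics/{n}0.png",d["img"][:,:,::-1]); np.savez(f"{n}0.npz",**d)
    print(n,d["K"],d["distortion"],d["world_from_camera"])
E
```

```text
pics
{'clock': 0.0, 'joint_pos': array([ 1.25698593e+00,  2.13346739e-01, -3.50591075e-02,  1.32351614e+00,
       -6.77855560e-06,  1.57082039e+00]), 'joint_vel': array([ 9.86486836e-04, -1.44107075e-03,  7.46318379e-04,  8.51989668e-04,
        5.28905447e-05, -3.94264598e-04]), 'effort': array([-3.10047406e-03, -6.86156487e+01,  4.87126958e+01,  1.73124316e-02,
       -2.70855990e-04, -1.78045167e-05]), 'ee_pos': array([0.15423093, 0.47523075, 0.21312088]), 'eef_rot': array([-4.90922911e-01, -3.10282662e+00,  1.74803059e-03]), 'wrist_force': array([-0.08850247, -0.07323569,  0.48924412]), 'wrist_torque': array([-0.08173933,  0.0128378 , -0.04475392]), 'grip_force': 0.0, 'opening': 0.08561082984801441} 0.011
top [[365.25627105   0.         321.79424341]
 [  0.         365.25627105 199.38793956]
 [  0.           0.           1.        ]] [-0.07581027  0.          0.          0.          0.        ] [[ 0.00649778 -0.98157418  0.19097095  0.40723148]
 [-0.99997093 -0.00561612  0.00515762 -0.00764484]
 [-0.00399008 -0.19099891 -0.98158214  1.03578579]
 [ 0.          0.          0.          1.        ]]
scene [[426.62683293   0.         320.48039376]
 [  0.         426.62683293 197.4220822 ]
 [  0.           0.           1.        ]] [-0.04886246  0.          0.          0.          0.        ] [[ 0.74461043  0.57041564 -0.34667175  1.00010723]
 [ 0.66743631 -0.64338558  0.37494501 -0.45940254]
 [-0.00916911 -0.51056928 -0.85978773  1.14875455]
 [ 0.          0.          0.          1.        ]]
```

View pics/top0.png

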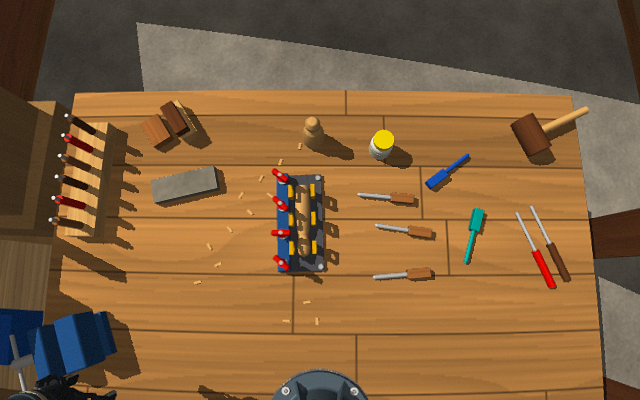

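View pics/scene0.png

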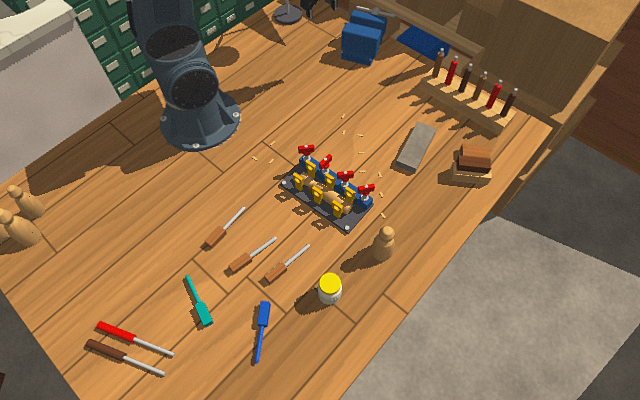

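The top view shows three orange-handled rods at (388,197), (405,230) and (404,274), tips to the left (+y). The cradle is at (300,225) with its red knobs on the left, so rods go in along world +y. The blue and turquoise rods are decoys.

```bash
cat > h.py <<'E'
import numpy as np,cv2
def cloud(d,T=None):
    T=d["world_from_camera"] if T is None else T
    h,w=d["range_z"].shape
    u,v=np.meshgrid(np.arange(w),np.arange(h))
    p=cv2.undistortPoints(np.stack([u,v],-1).reshape(-1,1,2).astype(np.float32),d["K"],d["distortion"]).reshape(h,w,2)
    z=d["range_z"]; P=np.stack([p[...,0]*z,p[...,1]*z,z],-1)
    return P@T[:3,:3].T+T[:3,3]
def rays(d,uv,zp,T=None):
    T=d["world_from_camera"] if T is None else T
    p=cv2.undistortPoints(np.float32(uv).reshape(-1,1,2),d["K"],d["distortion"]).reshape(-1,2)
    r=np.c_[p,np.ones(len(p))]@T[:3,:3].T; o=T[:3,3]
    return o+r*((zp-o[2])/r[:,2])[:,None]
E
cat > meas.py <<'E'
import numpy as np,cv2,sys
from h import *
d=dict(np.load(sys.argv[1])) 
W=cloud(d); ok=d["range_z"]>0
hsv=cv2.cvtColor(d["img"],cv2.COLOR_RGB2HSV); H,S,V=[hsv[...,i].astype(int) for i in range(3)]
print("table z",np.median(W[240:260,340:360,2]), np.std(W[240:260,340:360,2]))
x,y,z=W[...,0],W[...,1],W[...,2]
ws=(x>.25)&(x<.75)&(y<.3)&(y>-.5)
def comps(m,amin,name):
    n,l,s,c=cv2.connectedComponentsWithStats(m.astype(np.uint8))
    for i in range(1,n):
        if s[i,4]>=amin:
            p=W[l==i]; (cx,cy),(a,b),t=cv2.minAreaRect((p[:,:2]*1000).astype(np.float32))
            q=p[:,:2]-p[:,:2].mean(0); ev=np.linalg.svd(q,full_matrices=False)[2][0]
            print(name,s[i,4],"px",np.round(c[i]),"xyz",np.round(np.median(p,0),4),"rect",np.round([cx,cy,a,b,t],1),"dir",np.round(np.degrees(np.arctan2(ev[1],ev[0]))%180,1))
comps(ok&ws&(z>.006)&(z<.04)&(y<-.08),20,"low")
comps(ok&ws&(H>20)&(H<32)&(S>180)&(V>120)&(z>.07)&(z<.095),4,"yel")
comps(ok&ws&((H<6)|(H>174))&(S>150)&(z>.08),6,"red")
comps(ok&ws&(H>100)&(H<130)&(S>100)&(z>.03)&(z<.06),20,"blue")
comps(ok&ws&(z>.006)&(y>-.1)&(y<.3),20,"any")
E
python3 meas.py top0.npz; echo; python3 meas.py scene0.npz
```

```text
table z -0.00041759665169771587 0.051780418923304296
low 64 px [377. 155.] xyz [ 0.7329 -0.1603  0.025 ] rect [ 736.4 -167.    55.9   16.6   82.7] dir 76.1
low 324 px [444. 173.] xyz [ 0.6797 -0.3456  0.0234] rect [ 698.4 -369.7   26.1  158.4   37.6] dir 127.0
low 376 px [391. 197.] xyz [ 0.6137 -0.2093  0.023 ] rect [ 616.1 -181.9  159.5   27.4   83.6] dir 84.2
low 412 px [473. 230.] xyz [ 0.5301 -0.4301  0.0216] rect [ 505.4 -425.2   29.1  157.9   69.7] dir 162.8
low 373 px [408. 230.] xyz [ 0.5197 -0.2539  0.0231] rect [ 521.7 -228.2  159.3   26.5   81.7] dir 80.8
low 382 px [408. 274.] xyz [ 0.3978 -0.247   0.0234] rect [ 397.5 -221.8   26.3  159.8    4.7] dir 94.9
yel 87 px [383. 145.] xyz [ 0.7435 -0.1691  0.0898] rect [ 7.418e+02 -1.704e+02  1.590e+01  4.680e+01  5.000e-01] dir 90.7
yel 36 px [290. 191.] xyz [0.6163 0.0828 0.0826] rect [616.4  82.6  30.6   8.    6.8] dir 4.9
yel 41 px [312. 190.] xyz [0.6187 0.0238 0.0816] rect [6.185e+02 2.510e+01 3.240e+01 8.200e+00 6.000e-01] dir 0.6
yel 51 px [313. 218.] xyz [0.5426 0.0204 0.0821] rect [542.6  21.6  32.7   8.1   0.8] dir 1
[... 2655 characters left out ...]
1  17.5  52.6] dir 48.6
red 124 px [366. 189.] xyz [0.6586 0.102  0.1066] rect [656.8 104.8  47.3  17.5  53.8] dir 53.9
blue 35 px [302. 161.] xyz [0.4183 0.0826 0.0424] rect [417.7  85.3  16.2  36.2  54.2] dir 152.2
blue 101 px [317. 168.] xyz [0.4784 0.0949 0.0447] rect [470.4  97.9  20.9  85.3  62.5] dir 156.3
blue 102 px [337. 181.] xyz [0.5577 0.0998 0.0445] rect [548.9 102.2  22.5  86.8  66. ] dir 157.9
blue 161 px [360. 197.] xyz [0.645  0.1039 0.0443] rect [631.  105.5  89.3  35.6   1.7] dir 170.4
any 3972 px [329. 190.] xyz [0.5595 0.0621 0.0435] rect [542.5  77.7 276.1 172.    3. ] dir 3.1
any 32 px [399. 163.] xyz [0.6473 0.2973 0.0189] rect [648.  296.1  24.3   6.6   1.9] dir 5.8
```

The two views agree within 2–3 mm, and every size matches the ones given. The cradle heading is about 92.6°, the front holes are at x = .468, .544 and .619, and the knob axes and angles fit. Next is a planner that turns targets into tool-axis moves.

```bash
cat > plan.py <<'E'
import sys,numpy as np
from bench import env
from scipy.spatial.transform import Rotation as R
def plan(pos,head):
    s=env.observe(); M=R.from_rotvec(s["eef_rot"]).as_matrix()
    h=np.degrees(np.arctan2(M[1,0],M[0,0]))
    print("t %.2f tcp"%s["clock"],np.round(s["ee_pos"],4),"head %.2f tilt %.2f"%(h,np.degrees(np.arccos(-M[2,2]))),"open %.4f"%s["opening"],"grip %.1f"%s["grip_force"],"F",np.round(s["wrist_force"],1),"q",np.round(s["joint_pos"],2))
    if pos is None: return
    sp=(h-head+90)%180-90; d=np.array(pos)-s["ee_pos"]
    print("spin deg %.2f frac %.3f"%(sp,sp/45),"alt %.2f"%(sp-180*np.sign(sp)))
    a=np.radians(h-sp); M2=np.array([[np.cos(a),np.sin(a),0],[np.sin(a),-np.cos(a),0],[0,0,-1]])
    print("shift frac before spin",np.round(M.T@d,4)," after spin",np.round(M2.T@d,4))
if __name__=="__main__":
    v=[float(q) for q in sys.argv[1:]]
    plan(v[:3] if v else None, v[3] if v else None)
E
python3 plan.py .5172 -.2666 .12 81
```

```text
t 0.10 tcp [0.1542 0.4753 0.2132] head 162.02 tilt 0.06 open 0.0859 grip 0.0 F [ 1.   0.7 -0.2] q [ 1.26  0.21 -0.03  1.32 -0.    1.57]
spin deg 81.02 frac 1.800 alt -98.98
shift frac before spin [-0.5742 -0.5935  0.0938]  after spin [-0.676   0.4745  0.0932]
```

Call:
send_rows --increments '[[1, [0, 0, 0], 0.15], [1, [0, 0, 0], 0.3], [1, [0, 0, 0], 0.45], [1, [0, 0, 0], 0.6], [1, [0, 0, 0], 0.6]]' --grip_force 70

```text
clock: 0.52
ee_pos: [0.1543, 0.4754, 0.2133]
eef_rot: [1.21, 2.899, -0.001]
wrist_force: [0.5, 0.3, 0.1]
opening: 0.0855
grip_force: 0.0
```

Call:
send_rows --increments '[[1, [0, 0, 0], 0.15], [1, [0, 0, 0], 0.3], [1, [0, 0, 0], 0.45], [1, [0, 0, 0], 0.6], [1, [0, 0, 0], 0.6]]'

```text
clock: 0.93
ee_pos: [0.1543, 0.4755, 0.2134]
eef_rot: [1.849, 2.54, -0.001]
wrist_force: [0.5, 0.6, -0.5]
opening: 0.0853
grip_force: 0.0
```

Call:
send_rows --increments '[[1, [0, 0, 0], 0.15], [1, [0, 0, 0], 0.3], [1, [0, 0, 0], 0.45], [1, [0, 0, 0], 0.6], [1, [0, 0, 0], 0.6]]'

```text
clock: 1.35
ee_pos: [0.1543, 0.4755, 0.2135]
eef_rot: [2.388, 2.042, -0.0]
wrist_force: [0.5, 0.0, -0.4]
opening: 0.0853
grip_force: 0.0
```

```bash
python3 plan.py .5172 -.2666 .12 81
```

```text
t 1.35 tcp [0.1543 0.4755 0.2135] head 81.07 tilt 0.01 open 0.0853 grip 0.0 F [ 0.5  0.  -0.4] q [ 1.26  0.21 -0.03  1.32 -0.    2.98]
spin deg 0.07 frac 0.001 alt -179.93
shift frac before spin [-0.6767  0.4737  0.0936]  after spin [-0.6762  0.4745  0.0935]
```

Call:
send_rows --increments '[[1, [-0.027, 0.019, 0], 0], [1, [-0.054, 0.038, 0], 0], [1, [-0.081, 0.057, 0], 0], [1, [-0.108, 0.076, 0], 0], [1, [-0.135, 0.095, 0], 0]]'

```text
clock: 1.77
ee_pos: [0.2273, 0.3259, 0.2135]
eef_rot: [2.378, 2.053, 0.0]
wrist_force: [0.9, 0.9, 0.6]
opening: 0.0855
grip_force: 0.0
```

Call:
send_rows --increments '[[1, [-0.027, 0.019, 0], 0], [1, [-0.054, 0.038, 0], 0], [1, [-0.081, 0.057, 0], 0], [1, [-0.108, 0.076, 0], 0], [1, [-0.135, 0.095, 0], 0]]'

```text
clock: 2.18
ee_pos: [0.3001, 0.1778, 0.2137]
eef_rot: [2.378, 2.053, 0.001]
wrist_force: [1.4, 1.7, 0.4]
opening: 0.0856
grip_force: 0.0
```

Call:
send_rows --increments '[[1, [-0.027, 0.019, 0], 0], [1, [-0.054, 0.038, 0], 0], [1, [-0.081, 0.057, 0], 0], [1, [-0.108, 0.076, 0], 0], [1, [-0.135, 0.095, 0], 0]]'

```text
clock: 2.6
ee_pos: [0.373, 0.0293, 0.2137]
eef_rot: [2.378, 2.052, 0.001]
wrist_force: [0.3, 1.5, 0.0]
opening: 0.0855
grip_force: 0.0
```

Call:
send_rows --increments '[[1, [-0.027, 0.019, 0], 0], [1, [-0.054, 0.038, 0], 0], [1, [-0.081, 0.057, 0], 0], [1, [-0.108, 0.076, 0], 0], [1, [-0.135, 0.095, 0], 0]]'

```text
clock: 3.02
ee_pos: [0.4457, -0.1189, 0.2136]
eef_rot: [2.379, 2.052, 0.0]
wrist_force: [1.1, 1.2, 0.5]
opening: 0.0856
grip_force: 0.0
```

Call:
send_rows --increments '[[1, [-0.027, 0.019, 0], 0], [1, [-0.054, 0.038, 0], 0], [1, [-0.081, 0.057, 0], 0], [1, [-0.108, 0.076, 0], 0], [1, [-0.135, 0.095, 0], 0]]'

```text
clock: 3.43
ee_pos: [0.5185, -0.2669, 0.2134]
eef_rot: [-2.378, -2.052, 0.0]
wrist_force: [-0.8, 0.1, 0.1]
opening: 0.0855
grip_force: 0.0
```

```bash
cat > wrist.py <<'E'
# wrist view: components of height 8..40 mm; handle direction & centre from top-face pixels (z>.018)
import sys,numpy as np,cv2
from bench import env
from h import *
from scipy.spatial.transform import Rotation as R
s=env.observe(); d=env.get_image("wrist")
T=np.eye(4); T[:3,:3]=R.from_rotvec(s["eef_rot"]).as_matrix(); T[:3,3]=s["ee_pos"]; T=T@d["mount"]
W=cloud(d,T); z=W[...,2]; ok=d["range_z"]>0
if len(sys.argv)>1: cv2.imwrite(f"pics/{sys.argv[1]}.png",d["img"][:,:,::-1])
m=ok&(z>.006)&(z<.035)
n,l,st,c=cv2.connectedComponentsWithStats(m.astype(np.uint8))
for i in range(1,n):
    if st[i,4]<300: continue
    for nm,k in (("all",l==i),("handle",(l==i)&(z>.0215))):
        p=W[k]
        if len(p)<50: continue
        (a,b),(w,h),t=cv2.minAreaRect((p[:,:2]*1000).astype(np.float32))
        print(nm,len(p),"c",np.round([a,b],1),"size",np.round([w,h],1),"head %.1f"%(t if w>h else t+90),"z %.4f"%np.median(p[:,2]))
E
python3 plan.py .5172 -.2666 .12 81; python3 wrist.py w1
cat > top.py <<'E'
import sys,numpy as np,cv2
from bench import env
from h import *
for n in ("top","scene"):
    d=env.get_image(n); np.savez(f"{n}1.npz",**d)
    if len(sys.argv)>1: cv2.imwrite(f"pics/{n}_{sys.argv[1]}.png",d["img"][:,:,::-1])
E

```

```text
t 3.43 tcp [ 0.5185 -0.2669  0.2134] head 81.59 tilt 0.01 open 0.0855 grip 0.0 F [-0.8  0.1  0.1] q [-0.48  0.39  0.21  1.39 -0.    1.24]
spin deg 0.59 frac 0.013 alt -179.41
shift frac before spin [ 0.0001 -0.0013  0.0934]  after spin [ 0.0001 -0.0013  0.0934]
all 2707 c [ 615.  -185.1] size [157.3  26.8] head 84.4 z 0.0243
handle 1463 c [ 610.4 -230.8] size [65.7 26.5] head 85.1 z 0.0259
all 847 c [ 741.8 -172.6] size [30.  64.9] head 93.4 z 0.0217
handle 433 c [ 741.9 -172.6] size [29.9 64.9] head 93.4 z 0.0287
all 2312 c [ 521.9 -230.2] size [160.  26.] head 80.8 z 0.0248
handle 1311 c [ 514.3 -277.3] size [64.5 26. ] head 80.9 z 0.0260
all 2463 c [ 396.8 -222.6] size [ 26.4 159.3] head 94.1 z 0.0222
handle 1242 c [ 400.2 -270.1] size [26.4 64.1] head 94.1 z 0.0257
all 1901 c [ 697.5 -371.7] size [ 26.3 161.2] head 127.6 z 0.0250
handle 1155 c [ 668.3 -333.5] size [26.  64.3] head 126.9 z 0.0259
all 1969 c [ 503.4 -428. ] size [ 27.  160.2] head 162.2 z 0.0199
handle 929 c [ 548.7 -442.7] size [26.6 65.1] head 162.4 z 0.0259
```

Call:
send_rows --increments '[[1, [0, -0.0025, 0.035], 0.015], [1, [0, -0.0025, 0.07], 0.015], [1, [0, -0.0025, 0.105], 0.015], [1, [0, -0.0025, 0.14], 0.015], [1, [0, -0.0025, 0.16], 0.015]]'

```text
clock: 3.9
ee_pos: [0.5139, -0.264, 0.0499]
eef_rot: [-2.388, -2.036, 0.002]
wrist_force: [-0.3, -0.1, -0.3]
opening: 0.0855
grip_force: 0.0
```

Call:
send_rows --increments '[[1, [0, 0, 0.02], 0], [1, [0, 0, 0.039], 0], [0, [0, 0, 0.039], 0], [0, [0, 0, 0.039], 0], [0, [0, 0, 0.039], 0]]'

```text
clock: 4.32
ee_pos: [0.5162, -0.2651, 0.0157]
eef_rot: [2.396, 2.03, 0.001]
wrist_force: [-0.6, -0.1, -0.0]
opening: 0.0518
grip_force: 0.0
```

Call:
send_rows --increments '[[0, [0, 0, 0], 0], [0, [0, 0, 0], 0], [0, [0, 0, 0], 0], [0, [0, 0, 0], 0], [0, [0, 0, 0], 0]]'

```text
clock: 4.73
ee_pos: [0.5158, -0.265, 0.0149]
eef_rot: [2.4, 2.027, 0.0]
wrist_force: [-0.0, 0.2, 0.3]
opening: -0.0
grip_force: 0.0
```

```bash
python3 plan.py
```

```text
t 4.73 tcp [ 0.5158 -0.265   0.0149] head 80.37 tilt 0.02 open -0.0000 grip 0.0 F [-0.   0.2  0.3] q [-0.47  0.49 -0.17  0.92 -0.    1.26]
```

```bash
python3 wrist.py w2; python3 top.py a; python3 meas.py top1.npz | grep low
```

```text
all 11062 c [ 611.1 -211.7] size [102.2  26.7] head 85.0 z 0.0253
handle 7134 c [ 609.5 -230.4] size [64.6 26.6] head 85.1 z 0.0259
all 6801 c [ 524.6 -208.7] size [116.1  26.2] head 81.5 z 0.0186
handle 1688 c [ 517.6 -255.4] size [21.6 26.1] head 171.7 z 0.0256
all 11722 c [ 396.6 -222.6] size [ 27.7 160.1] head 94.3 z 0.0190
handle 4823 c [ 399.8 -269.9] size [27.1 65.1] head 94.3 z 0.0257
all 5638 c [ 686.4 -358.3] size [ 26.6 129.3] head 126.7 z 0.0255
handle 3886 c [ 667.8 -333.5] size [26.4 67.2] head 126.9 z 0.0259
low 68 px [378. 156.] xyz [ 0.7324 -0.1617  0.0253] rect [ 736.3 -166.6   55.3   16.7   80.7] dir 77.3
low 277 px [440. 175.] xyz [ 0.6745 -0.3391  0.024 ] rect [ 691.5 -360.8   26.2  134.8   37.6] dir 127.7
low 376 px [391. 197.] xyz [ 0.6141 -0.2089  0.0229] rect [ 616.  -182.   159.5   27.3   83.5] dir 84.3
low 211 px [398. 228.] xyz [ 0.5247 -0.2198  0.0182] rect [ 524.6 -208.6  118.8   26.5   81.9] dir 80.0
low 244 px [399. 274.] xyz [ 0.3977 -0.2216  0.0189] rect [ 395.1 -205.6   25.3  126.6    6.1] dir 96.3
```

View pics/scene_a.png

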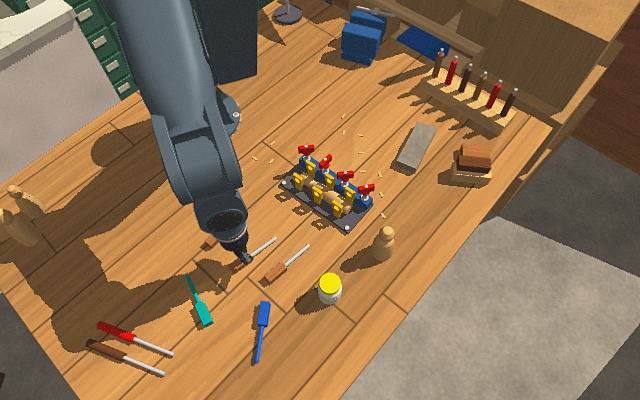

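The scene view shows the gripper over the middle rod's handle at about (243,255), and the rod has not moved. I'll check the wrist view.

View pics/w2.png

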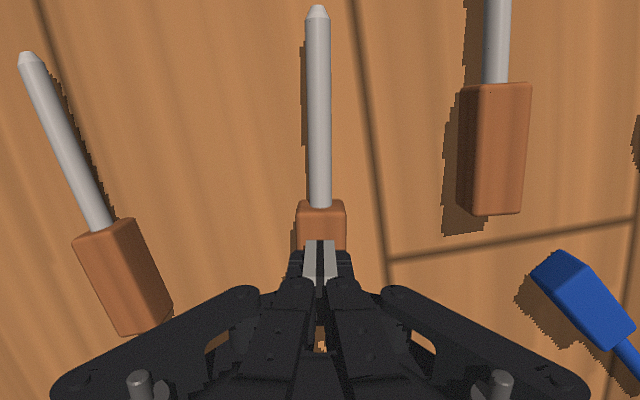

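```bash
python3 plan.py
```

```text
t 4.88 tcp [ 0.5157 -0.2649  0.0147] head 80.35 tilt 0.00 open 0.0000 grip 0.0 F [-0.1 -0.  -0.8] q [-0.47  0.49 -0.17  0.92  0.    1.26]
```

The wrist view shows the jaws fully shut at (320,262), apparently over the handle at (320,225). I'll measure the height of the fingertips.

```bash
python3 - <<'E'
import numpy as np
from bench import env
from h import *
d=env.get_image("wrist"); W=cloud(d,d["mount"])
print(np.round(d["mount"],3))
for v in range(205,330,8): print(v,np.round(W[v,312],4),np.round(W[v,332],4), np.round(W[v,300],4))
E
```

```text
[[-0.    -0.959 -0.285  0.072]
 [ 1.    -0.     0.001 -0.   ]
 [-0.001 -0.285  0.959 -0.16 ]
 [ 0.     0.     0.     1.   ]]
205 [ 0.021  -0.0043 -0.0028] [0.0196 0.0062 0.0014] [ 0.0198 -0.0107  0.0007]
213 [ 0.0189 -0.0041 -0.0095] [ 0.0195  0.0058 -0.0112] [ 0.0192 -0.0101 -0.0102]
221 [ 0.0155 -0.0041 -0.0118] [ 0.0153  0.0058 -0.0112] [ 0.0153 -0.0101 -0.0111]
229 [ 0.0106 -0.0042 -0.0101] [ 0.0111  0.0059 -0.0114] [ 0.0105 -0.0103 -0.01  ]
237 [ 0.0066 -0.0042 -0.011 ] [ 0.0068  0.0059 -0.0115] [ 0.0069 -0.0102 -0.0117]
245 [ 0.0104 -0.0038 -0.0287] [ 0.0103  0.0052 -0.0286] [ 0.0022 -0.0104 -0.011 ]
253 [ 0.0108 -0.0036 -0.0374] [ 0.0102  0.0049 -0.0362] [ 0.0063 -0.0093 -0.0285]
261 [ 0.0105 -0.0034 -0.0442] [ 0.0105  0.0046 -0.0441] [ 0.0063 -0.0088 -0.0361]
269 [ 0.0106 -0.0033 -0.0507] [ 0.0099  0.0044 -0.0495] [ 0.0064 -0.0084 -0.0432]
277 [ 0.0093 -0.0032 -0.0544] [ 0.0099  0.0042 -0.0556] [ 0.0105 -0.0076 -0.0566]
285 [ 0.0113 -0.003  -0.0633] [ 0.011   0.0039 -0.0629] [ 0.0127 -0.007  -0.0656]
293 [ 0.0114 -0.0029 -0.0683] [ 0.0108  0.0037 -0.0674] [ 0.012  -0.0068 -0.0692]
301 [ 0.0085 -0.0029 -0.0686] [ 0.0111  0.0036 -0.0724] [ 0.011  -0.0067 -0.0723]
309 [ 0.0036 -0.003  -0.0662] [ 0.0105  0.0034 -0.0757] [ 0.0117 -0.0064 -0.0774]
317 [ 0.0005 -0.003  -0.0664] [ 0.011   0.0033 -0.0803] [ 0.0159 -0.0058 -0.0868]
325 [-0.0032 -0.0031 -0.066 ] [ 0.0084  0.0033 -0.0806] [ 0.0159 -0.0056 -0.09  ]
```

The jaw tips are about 25 mm behind the reported TCP, near z = 0.040 and above the handle top. That is not what `tip_extent` implies. I'll open the jaws, measure them again, and go down gently while watching the force.

Call:
send_rows --increments '[[0.6, [0, 0, 0], 0], [0.6, [0, 0, 0], 0], [0.6, [0, 0, 0], 0], [0.6, [0, 0, 0], 0], [0.6, [0, 0, 0], 0]]'

```text
clock: 5.35
ee_pos: [0.5157, -0.2649, 0.0146]
eef_rot: [-2.4, -2.027, -0.0]
wrist_force: [-0.3, -0.1, 0.7]
opening: 0.051
grip_force: 0.0
```

```bash
python3 plan.py; cat > tips.py <<'E'
import numpy as np,cv2
from bench import env
from h import *
d=env.get_image("wrist"); W=cloud(d,d["mount"]); cv2.imwrite("pics/tips.png",d["img"][:,:,::-1])
k=(d["range_z"]>0)&(np.abs(W[...,0])<.03)&(np.abs(W[...,1])<.06)&(d["range_z"]<.2)
x,y,z=W[k].T
o=env.observe()["ee_pos"][2]
S=cv2.cvtColor(d["img"],cv2.COLOR_RGB2HSV)[...,1][k]
g=(S<60)&(z<o-.03+0.02)
for lo in np.arange(-.06,.06,.006):
    q=g&(y>=lo)&(y<lo+.006)
    if q.sum()>5: print("y %.3f n %d max z %.4f"%(lo,q.sum(),np.percentile(z[q],99)))
E
python3 tips.py
```

```text
t 5.35 tcp [ 0.5157 -0.2649  0.0146] head 80.34 tilt 0.00 open 0.0510 grip 0.0 F [-0.3 -0.1  0.7] q [-0.47  0.49 -0.17  0.92  0.    1.26]
y -0.060 n 2425 max z -0.0711
y -0.054 n 4846 max z -0.0696
y -0.048 n 1703 max z -0.0639
y -0.042 n 909 max z -0.0310
y -0.036 n 1028 max z -0.0275
y -0.030 n 2672 max z -0.0262
y -0.024 n 2068 max z -0.0844
y -0.018 n 1674 max z -0.0908
y -0.012 n 1461 max z -0.0907
y -0.006 n 1425 max z -0.0011
y -0.000 n 1418 max z -0.0011
y 0.006 n 1316 max z -0.0910
y 0.012 n 1670 max z -0.0911
y 0.018 n 2050 max z -0.0823
y 0.024 n 2442 max z -0.0266
y 0.030 n 928 max z -0.0274
y 0.036 n 949 max z -0.0324
y 0.042 n 1788 max z -0.0646
y 0.048 n 4170 max z -0.0695
y 0.054 n 2297 max z -0.0719
```

The tips are consistently at tool z ≈ −0.026, so the tips' world z is ee_z + 0.026. I'll go down 32 mm in gentle steps.

Call:
send_rows --increments '[[0.6, [0.001, 0, 0.008], 0], [0.6, [0.001, 0, 0.015], 0], [0.6, [0.001, 0, 0.02], 0], [0.6, [0.001, 0, 0.02], 0], [0.6, [0.001, 0, 0.02], 0]]'

```text
clock: 5.82
ee_pos: [0.5154, -0.2637, -0.006]
eef_rot: [-2.4, -2.026, 0.001]
wrist_force: [-0.0, 0.4, -0.0]
opening: 0.0512
grip_force: 0.0
```

Call:
send_rows --increments '[[0.6, [0, 0, 0.004], 0], [0.6, [0, 0, 0.008], 0], [0.6, [0, 0, 0.012], 0], [0.6, [0, 0, 0.012], 0], [0.6, [0, 0, 0.012], 0]]'

```text
clock: 6.23
ee_pos: [0.5156, -0.2638, -0.0177]
eef_rot: [-2.4, -2.026, 0.0]
wrist_force: [-0.9, 0.4, 0.2]
opening: 0.0511
grip_force: 0.0
```

```bash
python3 plan.py; python3 tips.py | grep -v -- "-0.0[6789]"
```

```text
t 6.23 tcp [ 0.5156 -0.2638 -0.0177] head 80.35 tilt 0.03 open 0.0511 grip 0.0 F [-0.9  0.4  0.2] q [-0.47  0.52 -0.2   0.85 -0.    1.27]
y -0.042 n 903 max z -0.0314
y -0.036 n 1020 max z -0.0297
y -0.030 n 2598 max z -0.0288
y -0.006 n 1549 max z -0.0327
y -0.000 n 1564 max z -0.0331
y 0.024 n 2412 max z -0.0287
y 0.030 n 915 max z -0.0292
y 0.036 n 963 max z -0.0318
```

No contact at TCP z = −18 mm, so the tool offset is confirmed. Closing now.

Call:
send_rows --increments '[[0, [0, 0, 0.002], -0.01], [0, [0, 0, 0.002], -0.01], [0, [0, 0, 0.002], -0.01], [0, [0, 0, 0.002], -0.01], [0, [0, 0, 0.002], -0.01]]'

```text
clock: 6.7
ee_pos: [0.5174, -0.2645, -0.0177]
eef_rot: [2.39, 2.035, 0.003]
wrist_force: [-1.2, 2.0, 19.9]
opening: 0.0252
grip_force: 78.1
```

Call:
send_rows --increments '[[0, [0, 0, 0], 0], [0, [0, 0, 0], 0], [0, [0, 0, 0], 0], [0, [0, 0, 0], 0], [0, [0, 0, 0], 0]]'

```text
clock: 7.12
ee_pos: [0.5174, -0.2645, -0.0177]
eef_rot: [2.39, 2.035, 0.003]
wrist_force: [-0.9, 2.3, 19.6]
opening: 0.0251
grip_force: 78.1
```

```bash
python3 plan.py
```

```text
t 7.12 tcp [ 0.5174 -0.2645 -0.0177] head 80.83 tilt 0.19 open 0.0251 grip 78.1 F [-0.9  2.3 19.6] q [-0.47  0.52 -0.2   0.84  0.    1.26]
```

Call:
send_rows --increments '[[0, [0, 0, -0.02], 0], [0, [0, 0, -0.04], 0], [0, [0, 0, -0.06], 0], [0, [0, 0, -0.08], 0], [0, [0, 0, -0.08], 0]]'

```text
clock: 7.53
ee_pos: [0.5177, -0.2649, 0.0644]
eef_rot: [2.388, 2.034, 0.003]
wrist_force: [0.7, -0.8, -0.4]
opening: 0.0247
grip_force: 69.4
```

Call:
send_rows --increments '[[0, [0, 0, 0], -0.1], [0, [0, 0, 0], -0.2], [0, [0, 0, 0], -0.26], [0, [0, 0, 0], -0.26], [0, [0, 0, 0], -0.26]]'

```text
clock: 7.95
ee_pos: [0.5157, -0.2638, 0.0602]
eef_rot: [-2.174, -2.267, 0.0]
wrist_force: [0.1, 0.3, -2.1]
opening: 0.0248
grip_force: 69.3
```

```bash
python3 plan.py .5503 -.1245 .0343 92.6
```

```text
t 7.95 tcp [ 0.5157 -0.2638  0.0602] head 92.41 tilt 0.03 open 0.0248 grip 69.3 F [ 0.1  0.3 -2.1] q [-0.47  0.45 -0.1   1.02 -0.    1.06]
spin deg -0.19 frac -0.004 alt 179.81
shift frac before spin [0.1377 0.0405 0.0259]  after spin [0.1376 0.0409 0.0259]
```

Call:
send_rows --increments '[[0, [0.03, 0.01, 0], 0], [0, [0.06, 0.02, 0], 0], [0, [0.09, 0.03, 0], 0], [0, [0.12, 0.04, 0.01], 0], [0, [0.138, 0.041, 0.026], -0.004]]'

```text
clock: 8.37
ee_pos: [0.553, -0.1218, 0.0355]
eef_rot: [2.168, 2.27, 0.004]
wrist_force: [0.0, -0.7, -2.4]
opening: 0.0245
grip_force: 69.3
```

Call:
send_rows --increments '[[0, [0, 0, 0], 0], [0, [0, 0, 0], 0], [0, [0, 0, 0], 0]]'

```text
clock: 8.62
ee_pos: [0.5509, -0.1247, 0.0348]
eef_rot: [2.17, 2.271, -0.0]
wrist_force: [-0.0, -0.2, -1.7]
opening: 0.0248
grip_force: 69.3
```

```bash
cat > fit.py <<'E'
# measure held shaft (grey, between handle and front plates) and yellow plates in top+scene+wrist
import sys,numpy as np,cv2
from bench import env
from h import *
from scipy.spatial.transform import Rotation as R
gx=float(sys.argv[1])
for n in ("top","scene","wrist"):
    s=env.observe(); d=env.get_image(n); T=None
    if n=="wrist":
        T=np.eye(4); T[:3,:3]=R.from_rotvec(s["eef_rot"]).as_matrix(); T[:3,3]=s["ee_pos"]; T=T@d["mount"]
    if len(sys.argv)>2: cv2.imwrite(f"pics/{n}_{sys.argv[2]}.png",d["img"][:,:,::-1])
    W=cloud(d,T); x,y,z=[W[...,i] for i in range(3)]; ok=d["range_z"]>0
    hsv=cv2.cvtColor(d["img"],cv2.COLOR_RGB2HSV); H,S,V=[hsv[...,i].astype(int) for i in range(3)]
    m=ok&(S<70)&(V>90)&(abs(x-gx)<.03)&(z>.03)&(z<.1)&(y<.03)&(y>s["ee_pos"][1]+.028)
    p=W[m]
    if len(p)>20:
        a=p[:,1]; lo,hi=np.percentile(a,[3,97]); e=p[a<lo+.02]; f=p[a>hi-.02]
        f=f[f[:,1]<f[:,1].max()-.006] if len(f)>10 else f
        top=lambda q:(np.median(q[:,0])*1000,np.median(q[:,1])*1000,np.percentile(q[:,2],85)*1000)
        print(n,"shaft n",len(p),"near",np.round(top(e),1),"far",np.round(top(f),1),"tip y %.1f"%(a.max()*1000))
    k=ok&(H>20)&(H<32)&(S>180)&(V>110)&(abs(x-gx)<.03)&(z>.077)&(z<.09)
    nn,l,st,c=cv2.connectedComponentsWithStats(k.astype(np.uint8))
    for i in range(1,nn):
        if st[i,4]>15:
            q=W[l==i]; r=cv2.minAreaRect((q[:,:2]*1000).astype(np.float32)); print(n,"plate",st[i,4],np.round(r[0],1),np.round(r[1],1),"z %.1f"%(np.median(q[:,2])*1000))
E
python3 plan.py .5503 -.1245 .0343 92.6; python3 fit.py .5437 b
```

```text
t 8.62 tcp [ 0.5509 -0.1247  0.0348] head 92.62 tilt 0.02 open 0.0248 grip 69.3 F [-0.  -0.2 -1.7] q [-0.22  0.44 -0.18  0.95 -0.    1.3 ]
spin deg 0.02 frac 0.000 alt -179.98
shift frac before spin [ 0.0002 -0.0006  0.0005]  after spin [ 0.0002 -0.0006  0.0005]
top shaft n 100 near [548.7 -68.9  72.7] far [546.  -26.1  72. ] tip y -11.4
top plate 39 [539.8  80.7] [32.4  6. ] z 81.7
top plate 51 [543.   21.5] [32.8  8.1] z 82.0
scene shaft n 89 near [551.4 -69.8  72.4] far [548.3 -28.4  72.1] tip y -14.2
scene plate 32 [541.6  78.9] [35.5 11.3] z 80.9
scene plate 37 [544.8  18.7] [34.  10.9] z 81.8
wrist shaft n 6114 near [548.9 -85.3  72.1] far [546.2 -31.6  72.1] tip y -17.4
```

The shaft line meets the plate centre within 0.5 mm in both views, and its axis is at z ≈ 66 mm. Inserting now.

Call:
send_rows --increments '[[0, [0.012, -0.0005, 0.001], 0], [0, [0.024, -0.0005, 0.001], 0], [0, [0.036, -0.0005, 0.001], 0], [0, [0.048, -0.0005, 0.001], 0], [0, [0.06, -0.0005, 0.001], 0]]'

```text
clock: 9.18
ee_pos: [0.5474, -0.0628, 0.0337]
eef_rot: [2.168, 2.273, 0.0]
wrist_force: [0.2, 0.4, -1.7]
opening: 0.025
grip_force: 69.3
```

Call:
send_rows --increments '[[0, [0.012, 0, 0], 0], [0, [0.024, 0, 0], 0], [0, [0.036, 0, 0], 0], [0, [0.045, 0, 0], 0], [0, [0.05, 0, 0], 0]]'

```text
clock: 9.6
ee_pos: [0.5451, -0.013, 0.0336]
eef_rot: [-2.168, -2.274, -0.0]
wrist_force: [0.4, 0.5, -1.3]
opening: 0.0248
grip_force: 69.3
```

Call:
send_rows --increments '[[0, [0.003, 0, 0], 0], [0, [0.006, 0, 0], 0], [0, [0.008, 0, 0], 0], [0, [0.008, 0, 0], 0]]'

```text
clock: 9.93
ee_pos: [0.5448, -0.0064, 0.0336]
eef_rot: [2.169, 2.273, -0.0]
wrist_force: [-0.1, -0.3, -1.0]
opening: 0.0247
grip_force: 69.3
```

```bash
python3 plan.py;python3 fit.py .5437 c|grep -v plate
```

```text
t 9.93 tcp [ 0.5448 -0.0064  0.0336] head 92.67 tilt 0.00 open 0.0247 grip 69.3 F [-0.1 -0.3 -1. ] q [-0.01  0.4  -0.24  0.92 -0.    1.51]
wrist shaft n 531 near [542.6  26.   70.5] far [542.6  23.1  70.4] tip y 30.0
```

Call:
send_rows --increments '[[0, [0.001, 0, 0], 0], [0, [0.002, 0, 0], 0], [0, [0.003, 0, 0], 0], [0, [0.003, 0, 0], 0]]'

```text
clock: 10.42
ee_pos: [0.5447, -0.0047, 0.0337]
eef_rot: [2.169, 2.27, -0.003]
wrist_force: [-0.0, -11.1, -0.8]
opening: 0.0247
grip_force: 69.4
```

Call:
send_rows --increments '[[0, [0.001, 0, 0], 0], [0, [0.002, 0, 0], 0], [0, [0.002, 0, 0], 0]]'

```text
clock: 10.67
ee_pos: [0.5447, -0.0047, 0.0337]
eef_rot: [2.168, 2.267, -0.007]
wrist_force: [0.0, -26.0, -0.3]
opening: 0.0246
grip_force: 69.5
```

Contact at −26 N, so this rod is home. Relaxing, releasing and lifting.

Call:
send_rows --increments '[[0, [-0.004, 0, 0], 0], [0, [-0.004, 0, 0], 0], [0.55, [-0.004, 0, 0], 0], [0.55, [-0.004, 0, 0], 0], [0.55, [-0.004, 0, 0], 0]]'

```text
clock: 11.08
ee_pos: [0.5448, -0.0051, 0.0337]
eef_rot: [-2.169, -2.273, -0.0]
wrist_force: [-0.3, -0.4, 0.7]
opening: 0.0471
grip_force: 0.0
```

Call:
send_rows --increments '[[0.55, [0, 0, 0], 0], [0.55, [0, 0, 0], 0], [0.55, [0, 0, -0.01], 0], [0.55, [0, 0, -0.03], 0], [0.55, [0, 0, -0.06], 0]]'

```text
clock: 11.5
ee_pos: [0.5432, -0.0054, 0.0931]
eef_rot: [-2.167, -2.271, 0.004]
wrist_force: [0.8, -0.1, 0.1]
opening: 0.0468
grip_force: 0.0
```

Call:
send_rows --increments '[[1, [-0.03, 0, -0.03], 0], [1, [-0.06, 0, -0.06], 0], [1, [-0.09, 0, -0.07], 0], [1, [-0.12, 0, -0.07], 0], [1, [-0.15, 0, -0.07], 0]]'

```text
clock: 11.92
ee_pos: [0.5523, -0.1568, 0.1657]
eef_rot: [2.167, 2.271, 0.002]
wrist_force: [0.2, -0.2, -0.7]
opening: 0.0855
grip_force: 0.0
```

Call:
send_rows --increments '[[1, [-0.02, 0.01, 0], 0], [1, [-0.04, 0.03, 0], 0], [1, [-0.05, 0.05, 0], 0], [1, [-0.05, 0.05, 0], 0], [1, [-0.05, 0.05, 0], 0]]'

```text
clock: 12.33
ee_pos: [0.6044, -0.2033, 0.1636]
eef_rot: [-2.169, -2.272, 0.0]
wrist_force: [0.5, 0.3, 0.3]
opening: 0.0851
grip_force: 0.0
```

```bash
python3 plan.py; python3 wrist.py; cat > rods.py <<'E'
# rods in gates: orange handle points above bench near gates, from top view
import numpy as np,cv2
from bench import env
from h import *
for n in ("top","scene"):
    d=env.get_image(n); W=cloud(d); x,y,z=[W[...,i] for i in range(3)]
    hsv=cv2.cvtColor(d["img"],cv2.COLOR_RGB2HSV); H,S=[hsv[...,i].astype(int) for i in (0,1)]
    m=(d["range_z"]>0)&(H>5)&(H<17)&(S>120)&(z>.045)&(z<.1)&(y<.03)&(y>-.09)&(x>.42)&(x<.67)
    nn,l,st,c=cv2.connectedComponentsWithStats(m.astype(np.uint8))
    for i in range(1,nn):
        if st[i,4]>40:
            p=W[l==i]; a=np.round(p.min(0)*1000,1); b=np.round(p.max(0)*1000,1); print(n,"handle",st[i,4],"x",a[0],b[0],"y",a[1],b[1],"z",a[2],b[2])
E
python3 rods.py
```

```text
t 12.33 tcp [ 0.6044 -0.2033  0.1636] head 92.65 tilt 0.02 open 0.0851 grip 0.0 F [0.5 0.3 0.3] q [-0.32  0.52  0.28  1.33  0.    1.2 ]
all 2945 c [ 614.5 -183.4] size [158.7  26.1] head 84.7 z 0.0244
handle 1607 c [ 610.1 -230.5] size [64.1 25.9] head 84.5 z 0.0259
all 3270 c [ 395.8 -222.8] size [ 27.  159.5] head 95.7 z 0.0193
handle 1445 c [ 400.3 -269.8] size [26.5 65.2] head 95.7 z 0.0255
all 721 c [ 740.2 -167.5] size [63.3 25.6] head 77.6 z 0.0227
handle 383 c [ 740.2 -167.5] size [63.3 25.6] head 77.6 z 0.0285
all 1903 c [ 688.1 -359.4] size [ 26.5 131.1] head 127.1 z 0.0252
handle 1233 c [ 668.2 -333.2] size [26.3 65. ] head 127.1 z 0.0259
top handle 235 x 531.2 560.0 y -52.0 12.6 z 46.2 73.5
scene handle 228 x 532.9 562.2 y -54.5 9.1 z 45.3 73.9
```

Rod 1 is seated in the middle gate and drooping as expected. On to the next rod, at (610,−230).

```bash
python3 plan.py .6113 -.2176 -.015 84.7
```

```text
t 12.48 tcp [ 0.6036 -0.2024  0.1641] head 92.70 tilt 0.01 open 0.0855 grip 0.0 F [-0.2  0.5  1.1] q [-0.32  0.51  0.27  1.33  0.    1.2 ]
spin deg 8.00 frac 0.178 alt -172.00
shift frac before spin [-0.0155  0.007   0.1791]  after spin [-0.0144  0.0091  0.1791]
```

Call:
send_rows --increments '[[0.7, [-0.008, 0.004, 0.03], 0.1], [0.7, [-0.0155, 0.007, 0.06], 0.178], [0.7, [-0.0155, 0.007, 0.09], 0.178], [0.7, [-0.0155, 0.007, 0.12], 0.178], [0.7, [-0.0155, 0.007, 0.12], 0.178]]'

```text
clock: 12.9
ee_pos: [0.6081, -0.2164, 0.0385]
eef_rot: [-2.317, -2.111, 0.006]
wrist_force: [-0.8, 0.9, -0.3]
opening: 0.0598
grip_force: 0.0
```

Call:
send_rows --increments '[[0.7, [0, 0, 0], 0], [0.7, [0, 0, 0], 0], [0.7, [0, 0, 0], 0]]'

```text
clock: 13.15
ee_pos: [0.613, -0.2183, 0.0463]
eef_rot: [2.32, 2.114, 0.003]
wrist_force: [-0.2, 0.2, 0.6]
opening: 0.0598
grip_force: 0.0
```

```bash
python3 plan.py .6113 -.2176 -.015 84.7; python3 wrist.py|head -3
```

```text
t 13.15 tcp [ 0.613  -0.2183  0.0463] head 84.68 tilt 0.20 open 0.0598 grip 0.0 F [-0.2  0.2  0.6] q [-0.34  0.59  0.1   1.07  0.    1.32]
spin deg -0.02 frac -0.000 alt 179.98
shift frac before spin [ 0.0006 -0.002   0.0613]  after spin [ 0.0005 -0.0018  0.0613]
all 7529 c [ 614.4 -183.3] size [159.3  26.1] head 84.7 z 0.0240
handle 3950 c [ 610.1 -230.4] size [64.6 26.1] head 84.7 z 0.0258
all 2658 c [ 740.3 -168.2] size [63.2 27. ] head 79.9 z 0.0226
```

Call:
send_rows --increments '[[0.7, [0, -0.0015, 0.02], 0], [0.7, [0, -0.0015, 0.04], 0], [0.7, [0, -0.0015, 0.055], 0], [0.7, [0, -0.0015, 0.061], 0], [0.7, [0, -0.0015, 0.061], 0]]'

```text
clock: 13.62
ee_pos: [0.61, -0.2178, -0.0177]
eef_rot: [-2.322, -2.115, 0.001]
wrist_force: [-0.6, 0.5, 0.4]
opening: 0.0598
grip_force: 0.0
```

Call:
send_rows --increments '[[0, [0, 0, 0], 0], [0, [0, 0, 0], 0], [0, [0, 0, 0], 0], [0, [0, 0, 0], 0], [0, [0, 0, 0], 0]]'

```text
clock: 14.03
ee_pos: [0.6113, -0.2183, -0.0157]
eef_rot: [2.321, 2.114, 0.002]
wrist_force: [-1.5, -0.4, 7.8]
opening: 0.0249
grip_force: 69.8
```

Call:
send_rows --increments '[[0, [0, 0, 0], 0], [0, [0, 0, 0], 0]]'

```text
clock: 14.2
ee_pos: [0.6113, -0.2182, -0.0157]
eef_rot: [2.321, 2.114, 0.002]
wrist_force: [-0.0, 0.6, 7.7]
opening: 0.0246
grip_force: 69.8
```

```bash
python3 plan.py
```

```text
t 14.20 tcp [ 0.6113 -0.2182 -0.0157] head 84.67 tilt 0.14 open 0.0246 grip 69.8 F [-0.   0.6  7.7] q [-0.34  0.64  0.02  0.94 -0.    1.32]
```

Call:
send_rows --increments '[[0, [0, 0, -0.02], 0], [0, [0, 0, -0.04], 0], [0, [0, 0, -0.06], 0], [0, [0, 0, -0.06], -0.1], [0, [0, 0, -0.06], -0.176]]'

```text
clock: 14.62
ee_pos: [0.6116, -0.2183, 0.045]
eef_rot: [2.164, 2.273, 0.002]
wrist_force: [-1.2, -0.7, -2.3]
opening: 0.0244
grip_force: 69.1
```

Call:
send_rows --increments '[[0, [0, 0, 0], 0], [0, [0, 0, 0], 0]]'

```text
clock: 14.78
ee_pos: [0.6104, -0.2179, 0.0431]
eef_rot: [2.173, 2.269, 0.0]
wrist_force: [0.8, 0.1, -1.8]
opening: 0.0247
grip_force: 69.0
```

```bash
python3 plan.py .626 -.121 .0355 92.6
```

```text
t 14.78 tcp [ 0.6104 -0.2179  0.0431] head 92.47 tilt 0.03 open 0.0247 grip 69.0 F [ 0.8  0.1 -1.8] q [-0.34  0.59  0.09  1.07  0.    1.18]
spin deg -0.13 frac -0.003 alt 179.87
shift frac before spin [0.0962 0.0198 0.0076]  after spin [0.0961 0.02   0.0076]
```

Call:
send_rows --increments '[[0, [0.02, 0.01, 0], 0], [0, [0.045, 0.02, 0.004], 0], [0, [0.07, 0.02, 0.0075], -0.003], [0, [0.09, 0.02, 0.0075], -0.003], [0, [0.096, 0.02, 0.0075], -0.003]]'

```text
clock: 15.2
ee_pos: [0.6256, -0.1183, 0.0348]
eef_rot: [-2.167, -2.273, 0.0]
wrist_force: [-0.1, 0.1, -1.1]
opening: 0.0246
grip_force: 69.1
```

Call:
send_rows --increments '[[0, [0, 0, 0], 0], [0, [0, 0, 0], 0], [0, [0, 0, 0], 0]]'

```text
clock: 15.45
ee_pos: [0.626, -0.1222, 0.0353]
eef_rot: [2.169, 2.272, -0.0]
wrist_force: [0.6, 0.6, -1.8]
opening: 0.0249
grip_force: 69.1
```

```bash
python3 plan.py .626 -.121 .0355 92.6; python3 fit.py .619
```

```text
t 15.45 tcp [ 0.626  -0.1222  0.0353] head 92.63 tilt 0.03 open 0.0249 grip 69.1 F [ 0.6  0.6 -1.8] q [-0.19  0.58  0.05  1.04 -0.    1.33]
spin deg 0.03 frac 0.001 alt -179.97
shift frac before spin [ 0.0012  0.     -0.0002]  after spin [ 0.0012  0.     -0.0002]
top shaft n 68 near [623.3 -46.2  71.7] far [620.9 -21.9  70.9] tip y -8.4
top plate 39 [616.6  83.6] [30.5  8.2] z 82.1
top plate 43 [618.2  25.1] [33.2  8.1] z 81.4
scene shaft n 82 near [626.6 -62.7  70.8] far [624.2 -23.   69.6] tip y -7.0
scene plate 33 [618.   82.5] [32.  11.6] z 80.9
scene plate 37 [619.7  23.5] [34.5 10.7] z 80.7
wrist shaft n 6041 near [623.7 -82.2  70.1] far [621.3 -27.7  70.2] tip y -13.1
```

Aligned. Inserting.

Call:
send_rows --increments '[[0, [0.012, -0.001, 0], 0], [0, [0.024, -0.001, 0], 0], [0, [0.036, -0.001, 0], 0], [0, [0.048, -0.001, 0], 0], [0, [0.06, -0.001, 0], 0]]'

```text
clock: 16.02
ee_pos: [0.622, -0.0595, 0.0352]
eef_rot: [2.167, 2.274, 0.0]
wrist_force: [0.5, 0.0, -1.4]
opening: 0.0248
grip_force: 69.1
```

Call:
send_rows --increments '[[0, [0.012, 0, 0], 0], [0, [0.024, 0, 0], 0], [0, [0.036, 0, 0], 0], [0, [0.045, 0, 0], 0], [0, [0.05, 0, 0], 0]]'

```text
clock: 16.43
ee_pos: [0.6196, -0.0097, 0.0351]
eef_rot: [-2.167, -2.275, -0.0]
wrist_force: [-0.6, -0.7, -1.8]
opening: 0.0247
grip_force: 69.1
```

Call:
send_rows --increments '[[0, [0.003, 0, 0], 0], [0, [0.006, 0, 0], 0], [0, [0.008, 0, 0], 0], [0, [0.008, 0, 0], 0]]'

```text
clock: 16.77
ee_pos: [0.6193, -0.0032, 0.0351]
eef_rot: [-2.168, -2.273, 0.0]
wrist_force: [0.4, -0.1, -0.9]
opening: 0.0249
grip_force: 69.1
```

Call:
send_rows --increments '[[0, [0.001, 0, 0], 0], [0, [0.002, 0, 0], 0], [0, [0.003, 0, 0], 0], [0, [0.003, 0, 0], 0]]'

```text
clock: 17.1
ee_pos: [0.6192, -0.002, 0.0351]
eef_rot: [2.168, 2.271, -0.003]
wrist_force: [-0.7, -11.0, -0.7]
opening: 0.0247
grip_force: 69.2
```

Call:
send_rows --increments '[[0, [-0.002, 0, 0], 0], [0, [-0.002, 0, 0], 0], [0.55, [-0.002, 0, 0], 0], [0.55, [-0.002, 0, 0], 0], [0.55, [-0.002, 0, 0], 0]]'

```text
clock: 17.52
ee_pos: [0.6193, -0.0021, 0.0352]
eef_rot: [2.168, 2.274, 0.0]
wrist_force: [-0.0, 0.1, -0.2]
opening: 0.0468
grip_force: 0.0
```

Call:
send_rows --increments '[[0.55, [0, 0, 0], 0], [0.55, [0, 0, 0], 0], [0.55, [0, 0, -0.01], 0], [0.55, [0, 0, -0.03], 0], [0.55, [0, 0, -0.06], 0]]'

```text
clock: 17.93
ee_pos: [0.6177, -0.0022, 0.0944]
eef_rot: [-2.166, -2.272, 0.004]
wrist_force: [1.6, 0.9, -0.3]
opening: 0.0467
grip_force: 0.0
```

Call:
send_rows --increments '[[1, [-0.02, 0, -0.03], 0], [1, [-0.05, 0, -0.05], 0], [1, [-0.08, -0.01, -0.07], 0], [1, [-0.1, -0.03, -0.07], 0], [1, [-0.12, -0.06, -0.07], 0]]'

```text
clock: 18.35
ee_pos: [0.5662, -0.1263, 0.1667]
eef_rot: [2.166, 2.272, 0.003]
wrist_force: [0.3, -0.5, -0.3]
opening: 0.0854
grip_force: 0.0
```

Call:
send_rows --increments '[[1, [-0.02, -0.025, 0], 0], [1, [-0.04, -0.05, 0], 0], [1, [-0.06, -0.075, 0], 0], [1, [-0.08, -0.1, 0], 0], [1, [-0.1, -0.13, 0], 0]]'

```text
clock: 18.77
ee_pos: [0.4392, -0.2318, 0.166]
eef_rot: [2.167, 2.273, 0.001]
wrist_force: [0.7, -0.4, -0.9]
opening: 0.0852
grip_force: 0.0
```

Call:
send_rows --increments '[[0.7, [0, 0, 0], 0], [0.7, [0, 0, 0], 0], [0.7, [0, 0, 0], 0]]'

```text
clock: 19.02
ee_pos: [0.4402, -0.2311, 0.1658]
eef_rot: [2.168, 2.272, 0.001]
wrist_force: [-0.1, -0.5, -0.9]
opening: 0.0598
grip_force: 0.0
```

```bash
python3 plan.py .401 -.257 -.015 94.7; python3 wrist.py; python3 rods.py
```

```text
t 19.02 tcp [ 0.4402 -0.2311  0.1658] head 92.69 tilt 0.06 open 0.0598 grip 0.0 F [-0.1 -0.5 -0.9] q [-0.48  0.22 -0.15  1.2   0.    1.04]
spin deg -2.01 frac -0.045 alt 177.99
shift frac before spin [-0.024  -0.0406  0.1808]  after spin [-0.0226 -0.0412  0.1808]
all 2930 c [ 395.2 -222.6] size [ 26.4 158.6] head 94.9 z 0.0240
handle 1561 c [ 399.3 -269.9] size [26.3 63.7] head 95.0 z 0.0257
all 1394 c [ 740.4 -171.3] size [28.7 63.7] head 90.1 z 0.0214
handle 691 c [ 737.9 -173.5] size [24.1 61.5] head 95.6 z 0.0281
all 1895 c [ 690.  -363.5] size [ 26.8 141. ] head 126.7 z 0.0252
handle 1203 c [ 667.9 -333.9] size [26.8 66.2] head 126.7 z 0.0260
all 1068 c [ 481.  -419.5] size [ 17.7 112.9] head 166.8 z 0.0176
handle 126 c [ 523.4 -429.4] size [17.6 10. ] head 80.6 z 0.0254
top handle 230 x 605.6 631.0 y -46.6 16.1 z 46.6 75.1
top handle 232 x 530.7 559.7 y -51.9 12.7 z 47.3 74.6
scene handle 225 x 531.9 562.8 y -54.5 8.9 z 45.1 74.1
scene handle 229 x 608.0 636.0 y -51.8 14.1 z 46.5 75.3
```

Two rods are seated, and the third has not moved: handle centre (399.5,−269.9), heading 95°.

Call:
send_rows --increments '[[0.7, [-0.012, -0.02, 0.02], -0.03], [0.7, [-0.024, -0.043, 0.05], -0.05], [0.7, [-0.024, -0.043, 0.08], -0.05], [0.7, [-0.024, -0.043, 0.11], -0.05], [0.7, [-0.024, -0.043, 0.12], -0.05]]'

```text
clock: 19.58
ee_pos: [0.3966, -0.2556, 0.0417]
eef_rot: [-2.119, -2.313, 0.001]
wrist_force: [-0.6, 1.2, -0.7]
opening: 0.0597
grip_force: 0.0
```

Call:
send_rows --increments '[[0.7, [0, 0, 0], 0], [0.7, [0, 0, 0], 0], [0.7, [0, 0, 0], 0]]'

```text
clock: 19.83
ee_pos: [0.3994, -0.2574, 0.0467]
eef_rot: [2.121, 2.315, 0.001]
wrist_force: [0.0, -1.2, 0.4]
opening: 0.0596
grip_force: 0.0
```

```bash
python3 plan.py .3984 -.2574 -.015 95; python3 wrist.py|head -4
```

```text
t 19.83 tcp [ 0.3994 -0.2574  0.0467] head 95.01 tilt 0.11 open 0.0596 grip 0.0 F [ 0.  -1.2  0.4] q [-0.57  0.26 -0.41  0.9   0.    0.91]
spin deg 0.01 frac 0.000 alt -179.99
shift frac before spin [ 0.0002 -0.0011  0.0617]  after spin [ 0.0001 -0.001   0.0617]
all 7498 c [ 395.3 -223.1] size [ 26.1 159.6] head 94.8 z 0.0239
handle 3923 c [ 399.3 -270.2] size [26.1 65. ] head 94.9 z 0.0258
all 961 c [ 656.3 -337.8] size [19. 66.] head 109.7 z 0.0132
handle 89 c [ 645.2 -324.6] size [ 5.1 26. ] head 115.3 z 0.0232
```

Call:
send_rows --increments '[[0.7, [0, -0.001, 0.02], 0], [0.7, [0, -0.001, 0.04], 0], [0.7, [0, -0.001, 0.055], 0], [0.7, [0, -0.001, 0.061], 0], [0.7, [0, -0.001, 0.061], 0]]'

```text
clock: 20.3
ee_pos: [0.3971, -0.257, -0.016]
eef_rot: [-2.122, -2.316, 0.0]
wrist_force: [0.3, 1.0, 1.2]
opening: 0.0596
grip_force: 0.0
```

Call:
send_rows --increments '[[0, [0, 0, 0], 0], [0, [0, 0, 0], 0], [0, [0, 0, 0], 0], [0, [0, 0, 0], 0], [0, [0, 0, 0], 0]]'

```text
clock: 20.72
ee_pos: [0.398, -0.2576, -0.0145]
eef_rot: [2.122, 2.314, 0.001]
wrist_force: [-2.9, 1.8, 12.5]
opening: 0.0246
grip_force: 69.5
```

Call:
send_rows --increments '[[0, [0, 0, 0], 0], [0, [0, 0, 0], 0]]'

```text
clock: 20.88
ee_pos: [0.3979, -0.2577, -0.0145]
eef_rot: [2.122, 2.314, 0.001]
wrist_force: [-2.2, 2.6, 11.4]
opening: 0.0246
grip_force: 69.5
```

Call:
send_rows --increments '[[0, [0, 0, -0.02], 0], [0, [0, 0, -0.04], 0], [0, [0, 0, -0.06], 0], [0, [0, 0, -0.06], 0.05], [0, [0, 0, -0.06], 0.05]]'

```text
clock: 21.3
ee_pos: [0.3981, -0.2578, 0.0458]
eef_rot: [2.168, 2.269, 0.001]
wrist_force: [-0.1, -0.8, -1.3]
opening: 0.0249
grip_force: 69.1
```

Call:
send_rows --increments '[[0, [0, 0, 0], 0], [0, [0, 0, 0], 0]]'

```text
clock: 21.47
ee_pos: [0.3968, -0.257, 0.0438]
eef_rot: [-2.167, -2.274, 0.0]
wrist_force: [-0.4, -0.1, -1.2]
opening: 0.025
grip_force: 69.1
```

```bash
python3 plan.py .4745 -.127 .0355 92.6
```

```text
t 21.47 tcp [ 0.3968 -0.257   0.0438] head 92.78 tilt 0.03 open 0.0250 grip 69.1 F [-0.4 -0.1 -1.2] q [-0.57  0.26 -0.42  0.89 -0.    0.95]
spin deg 0.18 frac 0.004 alt -179.82
shift frac before spin [0.126  0.0839 0.0083]  after spin [0.1263 0.0835 0.0083]
```

Call:
send_rows --increments '[[0, [0.02, 0.02, 0], 0], [0, [0.045, 0.04, 0], 0], [0, [0.07, 0.06, 0.003], 0], [0, [0.1, 0.08, 0.007], 0.004], [0, [0.126, 0.084, 0.007], 0.004]]'

```text
clock: 21.88
ee_pos: [0.4768, -0.1254, 0.0361]
eef_rot: [-2.17, -2.271, -0.0]
wrist_force: [-0.9, -0.6, -1.7]
opening: 0.0247
grip_force: 69.3
```

Call:
send_rows --increments '[[0, [0, 0, 0], 0], [0, [0, 0, 0], 0], [0, [0, 0, 0], 0]]'

```text
clock: 22.13
ee_pos: [0.4747, -0.1275, 0.0368]
eef_rot: [-2.17, -2.271, 0.001]
wrist_force: [-0.1, -0.4, -1.0]
opening: 0.0248
grip_force: 69.3
```

```bash
python3 plan.py .4742 -.128 .0368 92.6; python3 fit.py .468
```

```text
t 22.13 tcp [ 0.4747 -0.1275  0.0368] head 92.59 tilt 0.05 open 0.0248 grip 69.3 F [-0.1 -0.4 -1. ] q [-0.26  0.3  -0.38  0.89 -0.    1.26]
spin deg -0.01 frac -0.000 alt 179.99
shift frac before spin [-0.0005 -0.0005 -0.    ]  after spin [-0.0005 -0.0005 -0.    ]
top shaft n 125 near [473.1 -82.8  70.9] far [470.3 -25.   70.8] tip y -11.8
top plate 42 [464.8  78. ] [33.7  8.1] z 81.6
top plate 52 [466.7  18.1] [31.2  7.9] z 81.3
scene shaft n 84 near [476.3 -79.3  69.7] far [473.3 -29.6  71.3] tip y -13.8
scene plate 29 [466.3  76.5] [31.9 10.3] z 82.6
scene plate 30 [469.7  15.3] [32.1 10.4] z 81.8
wrist shaft n 5966 near [472.7 -88.   70.7] far [470.4 -33.7  70.7] tip y -19.5
```

Call:
send_rows --increments '[[0, [0.01, -0.001, 0], 0], [0, [0.02, -0.0015, 0], 0], [0, [0.034, -0.0015, 0], 0], [0, [0.048, -0.0015, 0], 0], [0, [0.06, -0.0015, 0], 0]]'

```text
clock: 22.7
ee_pos: [0.4705, -0.0661, 0.0371]
eef_rot: [-2.172, -2.27, -0.0]
wrist_force: [0.6, -0.0, -0.6]
opening: 0.0247
grip_force: 69.3
```

Call:
send_rows --increments '[[0, [0.012, 0, 0], 0], [0, [0.024, 0, 0], 0], [0, [0.036, 0, 0], 0], [0, [0.045, 0, 0], 0], [0, [0.05, 0, 0], 0]]'

```text
clock: 23.12
ee_pos: [0.4685, -0.0162, 0.0372]
eef_rot: [-2.171, -2.271, -0.0]
wrist_force: [0.4, -0.2, -1.4]
opening: 0.0248
grip_force: 69.3
```

Call:
send_rows --increments '[[0, [0.003, 0, 0], 0], [0, [0.006, 0, 0], 0], [0, [0.008, 0, 0], 0], [0, [0.008, 0, 0], 0]]'

```text
clock: 23.45
ee_pos: [0.4683, -0.0094, 0.0371]
eef_rot: [2.172, 2.27, 0.0]
wrist_force: [-0.3, -0.2, -1.8]
opening: 0.0248
grip_force: 69.3
```

Call:
send_rows --increments '[[0, [0.001, 0, 0], 0], [0, [0.002, 0, 0], 0], [0, [0.003, 0, 0], 0], [0, [0.003, 0, 0], 0]]'

```text
clock: 23.78
ee_pos: [0.4683, -0.0081, 0.0372]
eef_rot: [2.171, 2.267, -0.004]
wrist_force: [-0.7, -13.2, -1.1]
opening: 0.0252
grip_force: 69.3
```

Call:
send_rows --increments '[[0, [-0.002, 0, 0], 0], [0, [-0.002, 0, 0], 0], [0.55, [-0.002, 0, 0], 0], [0.55, [-0.002, 0, 0], 0], [0.55, [-0.002, 0, 0], 0]]'

```text
clock: 24.2
ee_pos: [0.4683, -0.0084, 0.0371]
eef_rot: [-2.172, -2.27, -0.0]
wrist_force: [0.1, 0.5, 0.0]
opening: 0.047
grip_force: 0.0
```

Call:
send_rows --increments '[[0.55, [0, 0, 0], 0], [0.55, [0, 0, 0], 0], [0.55, [0, 0, -0.01], 0], [0.55, [0, 0, -0.03], 0], [0.55, [0, 0, -0.06], 0]]'

```text
clock: 24.62
ee_pos: [0.4666, -0.0084, 0.0961]
eef_rot: [-2.17, -2.268, 0.004]
wrist_force: [0.5, 0.1, -0.3]
opening: 0.0473
grip_force: 0.0
```

Call:
send_rows --increments '[[0.55, [0, 0, -0.03], 0], [0.55, [0, 0, -0.06], 0], [0.55, [0, 0, -0.08], 0], [0.55, [0, 0, -0.08], 0], [0.55, [0, 0, -0.08], 0]]'

```text
clock: 25.03
ee_pos: [0.469, -0.0084, 0.1779]
eef_rot: [2.17, 2.269, 0.002]
wrist_force: [-1.1, 0.5, -0.3]
opening: 0.0469
grip_force: 0.0
```

```bash
python3 rods.py; python3 top.py r; for v in top scene; do python3 meas.py ${v}1.npz | grep red; done; cat > knob.py <<'E'
# knobs in wrist view: red top-face points at z>.1045
import numpy as np,cv2
from bench import env
from h import *
from scipy.spatial.transform import Rotation as R
s=env.observe(); d=env.get_image("wrist")
T=np.eye(4); T[:3,:3]=R.from_rotvec(s["eef_rot"]).as_matrix(); T[:3,3]=s["ee_pos"]; T=T@d["mount"]
W=cloud(d,T); z=W[...,2]
hsv=cv2.cvtColor(d["img"],cv2.COLOR_RGB2HSV); H,S=[hsv[...,i].astype(int) for i in (0,1)]
m=(d["range_z"]>0)&((H<6)|(H>174))&(S>130)&(z>.108)&(z<.118)
n,l,st,c=cv2.connectedComponentsWithStats(m.astype(np.uint8))
for i in range(1,n):
    if st[i,4]<60: continue
    p=W[l==i]; (a,b),(w,h),t=cv2.minAreaRect((p[:,:2]*1000).astype(np.float32))
    hd=(t if w>h else t+90)%180
    print("knob",st[i,4],"c",np.round([a,b],1),"size",np.round([w,h],1),"head %.1f"%hd,"q %.2f"%(np.radians((92.6-hd)%180)),"z %.4f"%np.median(p[:,2]))
E
python3 knob.py; python3 plan.py .4259 .0992 .13 47.9
```

```text
scene handle 214 x 457.4 485.2 y -57.1 6.2 z 46.0 77.0
scene handle 223 x 533.0 562.4 y -55.4 8.7 z 46.2 74.3
scene handle 202 x 609.1 637.8 y -53.9 12.6 z 46.3 74.9
red 40 px [311. 149.] xyz [0.4407 0.1062 0.104 ] rect [479.4  56.2  18.6 151.8  40.2] dir 131.0
red 107 px [325. 162.] xyz [0.5079 0.0961 0.1068] rect [505.3  99.   17.7  48.3   4.2] dir 87.8
red 125 px [345. 175.] xyz [0.5828 0.0991 0.106 ] rect [581.  102.   48.2  16.9  48.1] dir 50.2
red 124 px [366. 189.] xyz [0.6584 0.1024 0.1064] rect [657.1 104.9  48.7  16.5  56. ] dir 53.9
knob 1410 c [500.5 101.9] size [49.8 14.2] head 89.9 q 0.05 z 0.1115
knob 1403 c [425.1  98.5] size [49.1 14.4] head 48.1 q 0.78 z 0.1115
knob 1332 c [575.8 104.9] size [49.5 14.1] head 48.5 q 0.77 z 0.1116
knob 1235 c [651.3 108.6] size [49.8 14.7] head 54.5 q 0.67 z 0.1116
t 25.28 tcp [ 0.4676 -0.0084  0.1761] head 92.55 tilt 0.10 open 0.0469 grip 0.0 F [ 0.  -0.9 -0.2] q [-0.02  0.16 -0.2   1.22  0.    1.51]
spin deg 44.65 frac 0.992 alt -135.35
shift frac before spin [ 0.1094 -0.0368  0.0462]  after spin [ 0.0519 -0.1031  0.0461]
```

All three rods are home, and the wrist view locates the knobs to about 1 mm. I'll start with the knob at (425,98.5), gripping at heading 228° so that joint 6 has room for the full turn.

Call:
send_rows --increments '[[0.55, [0, 0, 0], -0.15], [0.55, [0, 0, 0], -0.3], [0.55, [0, 0, 0], -0.45], [0.55, [0, 0, 0], -0.6], [0.55, [0, 0, 0], -0.75]]'

```text
clock: 25.7
ee_pos: [0.4679, -0.0084, 0.1764]
eef_rot: [-1.41, -2.806, 0.001]
wrist_force: [0.1, -0.4, -0.2]
opening: 0.0466
grip_force: 0.0
```

Call:
send_rows --increments '[[0.55, [0, 0, 0], -0.15], [0.55, [0, 0, 0], -0.3], [0.55, [0, 0, 0], -0.45], [0.55, [0, 0, 0], -0.6], [0.55, [0, 0, 0], -0.75]]'

```text
clock: 26.12
ee_pos: [0.4679, -0.0085, 0.1764]
eef_rot: [-0.535, -3.094, 0.0]
wrist_force: [-0.3, 0.6, 0.6]
opening: 0.0468
grip_force: 0.0
```

Call:
send_rows --increments '[[0.55, [0, 0, 0], -0.15], [0.55, [0, 0, 0], -0.3], [0.55, [0, 0, 0], -0.45], [0.55, [0, 0, 0], -0.6], [0.55, [0, 0, 0], -0.75]]'

```text
clock: 26.53
ee_pos: [0.4679, -0.0084, 0.1764]
eef_rot: [0.386, -3.117, -0.0]
wrist_force: [0.7, -0.3, -0.3]
opening: 0.0467
grip_force: 0.0
```

Call:
send_rows --increments '[[0.55, [0, 0, 0], -0.15], [0.55, [0, 0, 0], -0.3], [0.55, [0, 0, 0], -0.45], [0.55, [0, 0, 0], -0.6], [0.55, [0, 0, 0], -0.75]]'

```text
clock: 26.95
ee_pos: [0.4679, -0.0085, 0.1764]
eef_rot: [1.274, -2.87, -0.001]
wrist_force: [-0.4, 0.1, 0.3]
opening: 0.0473
grip_force: 0.0
```

```bash
python3 plan.py .4253 .0986 .13 48.1
```

```text
t 26.95 tcp [ 0.4679 -0.0085  0.1764] head -132.12 tilt 0.07 open 0.0473 grip 0.0 F [-0.4  0.1  0.3] q [-0.02  0.16 -0.19  1.22 -0.   -0.85]
spin deg -0.22 frac -0.005 alt 179.78
shift frac before spin [-0.0509  0.1033  0.0465]  after spin [-0.0513  0.1032  0.0464]
```

Call:
send_rows --increments '[[0.55, [-0.015, 0.03, 0], 0], [0.55, [-0.03, 0.06, 0], 0], [0.55, [-0.045, 0.09, 0], 0], [0.55, [-0.051, 0.103, 0.02], 0], [0.55, [-0.051, 0.103, 0.05], 0]]'

```text
clock: 27.37
ee_pos: [0.427, 0.1014, 0.128]
eef_rot: [-1.269, 2.87, -0.0]
wrist_force: [1.9, -0.4, 0.3]
opening: 0.0471
grip_force: 0.0
```

Call:
send_rows --increments '[[0.55, [0, 0, 0], 0], [0.55, [0, 0, 0], 0], [0.55, [0, 0, 0], 0]]'

```text
clock: 27.62
ee_pos: [0.427, 0.0984, 0.128]
eef_rot: [-1.265, 2.875, -0.0]
wrist_force: [-0.2, -0.2, 0.6]
opening: 0.047
grip_force: 0.0
```

```bash
python3 plan.py .4253 .0986 .064 48.1; python3 knob.py
```

```text
t 27.62 tcp [0.427  0.0984 0.128 ] head -132.49 tilt 0.01 open 0.0470 grip 0.0 F [-0.2 -0.2  0.6] q [ 0.23  0.12 -0.36  1.09 -0.   -0.6 ]
spin deg -0.59 frac -0.013 alt 179.41
shift frac before spin [0.001  0.0014 0.064 ]  after spin [0.001  0.0014 0.064 ]
knob 1438 c [424.6  98. ] size [48.6 13.7] head 48.3 q 0.77 z 0.1116
knob 106 c [499.8  79. ] size [ 4.5 12.4] head 170.7 q 1.78 z 0.1107
knob 163 c [498.3 122.9] size [15.1  7.2] head 28.6 q 1.12 z 0.1113
knob 214 c [584.6 120.2] size [20.5 10.4] head 9.3 q 1.45 z 0.1116
```

Call:
send_rows --increments '[[0.55, [0.001, 0.0015, 0.02], -0.01], [0.55, [0.001, 0.0015, 0.04], -0.01], [0.55, [0.001, 0.0015, 0.056], -0.01], [0.55, [0.001, 0.0015, 0.064], -0.01], [0.55, [0.001, 0.0015, 0.064], -0.01]]'

```text
clock: 28.08
ee_pos: [0.4248, 0.0985, 0.0627]
eef_rot: [1.276, -2.87, -0.0]
wrist_force: [-0.4, 0.4, -0.2]
opening: 0.0469
grip_force: 0.0
```

Call:
send_rows --increments '[[0.55, [0, 0, 0], 0], [0, [0, 0, 0], 0], [0, [0, 0, 0], 0], [0, [0, 0, 0], 0], [0, [0, 0, 0], 0]]'

```text
clock: 28.5
ee_pos: [0.4254, 0.0995, 0.0645]
eef_rot: [-1.277, 2.868, 0.001]
wrist_force: [-6.7, 2.8, 16.4]
opening: 0.0189
grip_force: 68.1
```

Call:
send_rows --increments '[[0, [0, 0, 0], 0], [0, [0, 0, 0], 0]]'

```text
clock: 28.67
ee_pos: [0.4254, 0.0995, 0.0645]
eef_rot: [-1.277, 2.868, 0.001]
wrist_force: [-6.5, 2.4, 15.3]
opening: 0.0192
grip_force: 68.1
```

Call:
send_rows --increments '[[0, [0, 0, 0], 0.1], [0, [0, 0, 0], 0.2], [0, [0, 0, 0], 0.3], [0, [0, 0, 0], 0.3]]'

```text
clock: 29.0
ee_pos: [0.4254, 0.0995, 0.0645]
eef_rot: [-0.923, 3.001, 0.001]
wrist_force: [-6.6, 1.7, 17.1]
opening: 0.0191
grip_force: 68.1
```

```bash
python3 plan.py; python3 -c "
from bench import env; print(env.observe()['wrist_torque'])"
```

```text
t 29.00 tcp [0.4254 0.0995 0.0645] head -145.79 tilt 0.11 open 0.0191 grip 68.1 F [-6.6  1.7 17.1] q [ 0.23  0.17 -0.48  0.92  0.   -0.37]
[ 0.52788127  1.38084728 -0.03826182]
```

The opening is 19 mm where the bar is 14 mm wide, so I'll look before turning further.

```bash
python3 wrist.py k1 >/dev/null; python3 knob.py; python3 top.py k; python3 meas.py scene1.npz|grep red
```

```text
knob 2964 c [424.2  98.1] size [49.7 13.7] head 35.3 q 1.00 z 0.1115
knob 81 c [498.6  83.8] size [ 2.8 12.9] head 158.2 q 2.00 z 0.1115
red 33 px [311. 149.] xyz [0.4429 0.1052 0.1063] rect [439.  109.2  12.3  22.6  41.3] dir 144.4
red 107 px [325. 162.] xyz [0.5077 0.096  0.1065] rect [505.4  98.8  16.9  48.8   1.3] dir 88.4
red 126 px [345. 175.] xyz [0.5823 0.1002 0.1043] rect [581.1 101.7  47.9  16.1  46.5] dir 48.1
red 120 px [366. 189.] xyz [0.6584 0.1019 0.1061] rect [657.9 104.4  48.   17.6  54.8] dir 54.5
```

View pics/k1.png

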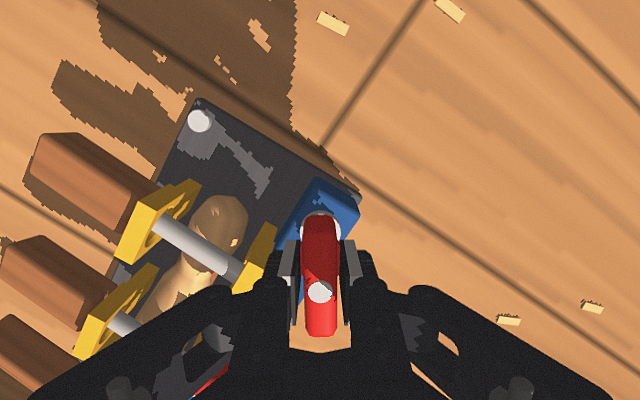

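The bar sits between the jaws with gaps on both sides, so the tips are clamped on something wider under it. I'll open, raise 7 mm and grip the bar again.

Call:
send_rows --increments '[[0.4, [0, 0, 0], 0], [0.4, [0, 0, 0], 0], [0.4, [0, 0, -0.003], 0], [0.4, [0, 0, -0.007], 0], [0.4, [0, 0, -0.007], 0]]'

```text
clock: 29.62
ee_pos: [0.4255, 0.099, 0.071]
eef_rot: [-0.931, 2.999, -0.0]
wrist_force: [0.5, 0.2, 0.1]
opening: 0.0344
grip_force: 0.0
```

Call:
send_rows --increments '[[0, [0, 0, 0], 0], [0, [0, 0, 0], 0], [0, [0, 0, 0], 0], [0, [0, 0, 0], 0], [0, [0, 0, 0], 0]]'

```text
clock: 30.03
ee_pos: [0.4249, 0.0993, 0.0704]
eef_rot: [-0.932, 3.0, 0.001]
wrist_force: [-3.4, 3.0, 10.5]
opening: 0.0128
grip_force: 68.1
```

```bash
python3 plan.py; python3 knob.py|head -1; python3 tips.py | grep -- "-0.0[1234]"
```

```text
t 30.03 tcp [0.4249 0.0993 0.0704] head -145.50 tilt 0.04 open 0.0128 grip 68.1 F [-3.4  3.  10.5] q [ 0.23  0.17 -0.47  0.94  0.   -0.37]
knob 2679 c [424.1  98.3] size [49.6 13.9] head 35.3 q 1.00 z 0.1116
y -0.048 n 3095 max z 0.0013
y -0.042 n 3325 max z -0.0673
y -0.036 n 2059 max z -0.0029
y -0.030 n 1261 max z -0.0603
y -0.024 n 1324 max z -0.0301
y -0.018 n 3146 max z -0.0270
y -0.012 n 3474 max z 0.0183
y 0.012 n 3136 max z -0.0288
y 0.018 n 954 max z -0.0348
```

Opening is 12.8 mm, which is a true grip on the bar (jaw readings run about 1.2 mm low). Turning 169°.

Call:
send_rows --increments '[[0, [0, 0, 0], 0.15], [0, [0, 0, 0], 0.3], [0, [0, 0, 0], 0.45], [0, [0, 0, 0], 0.6], [0, [0, 0, 0], 0.75]]'

```text
clock: 30.55
ee_pos: [0.4248, 0.0995, 0.0704]
eef_rot: [0.012, -3.141, -0.002]
wrist_force: [-4.1, 5.1, 9.9]
opening: 0.0129
grip_force: 68.2
```

Call:
send_rows --increments '[[0, [0, 0, 0], 0.15], [0, [0, 0, 0], 0.3], [0, [0, 0, 0], 0.45], [0, [0, 0, 0], 0.6], [0, [0, 0, 0], 0.75]]'

```text
clock: 30.97
ee_pos: [0.4249, 0.0998, 0.0704]
eef_rot: [-0.9, -3.009, -0.003]
wrist_force: [-4.0, 7.1, 8.7]
opening: 0.0128
grip_force: 68.1
```

Call:
send_rows --increments '[[0, [0, 0, 0], 0.15], [0, [0, 0, 0], 0.3], [0, [0, 0, 0], 0.45], [0, [0, 0, 0], 0.6], [0, [0, 0, 0], 0.75]]'

```text
clock: 31.38
ee_pos: [0.4251, 0.1, 0.0705]
eef_rot: [-1.735, -2.618, -0.003]
wrist_force: [-2.0, 9.6, 6.6]
opening: 0.0126
grip_force: 68.1
```

Call:
send_rows --increments '[[0, [0, 0, 0], 0.15], [0, [0, 0, 0], 0.3], [0, [0, 0, 0], 0.45], [0, [0, 0, 0], 0.6], [0, [0, 0, 0], 0.75]]'

```text
clock: 31.8
ee_pos: [0.4254, 0.1001, 0.0705]
eef_rot: [-2.42, -2.002, -0.003]
wrist_force: [0.6, 8.8, 3.8]
opening: 0.0127
grip_force: 68.1
```

Call:
send_rows --increments '[[0, [0, 0, 0], 0.15], [0, [0, 0, 0], 0.3], [0, [0, 0, 0], 0.45], [0, [0, 0, 0], 0.6], [0, [0, 0, 0], 0.75]]'

```text
clock: 32.22
ee_pos: [0.4256, 0.1, 0.0705]
eef_rot: [-2.896, -1.213, -0.003]
wrist_force: [0.9, 7.1, 6.6]
opening: 0.0129
grip_force: 84.2
```

```bash
python3 plan.py; python3 knob.py|head -2; python3 -c "
from bench import env; print(env.observe()['wrist_torque'])"
```

```text
t 32.22 tcp [0.4256 0.1    0.0705] head 45.46 tilt 0.14 open 0.0129 grip 84.2 F [0.9 7.1 6.6] q [ 0.23  0.17 -0.47  0.94  0.    2.58]
knob 2282 c [567.7  96.4] size [25.2 15.2] head 49.7 q 0.75 z 0.1113
knob 3766 c [500.4 102.6] size [14.3 49.4] head 90.1 q 0.04 z 0.1115
[ 1.38734712 -0.3412663   1.88957934]
```

The torque rose to 1.9 N m at the end stop. Releasing, lifting and unwinding.

Call:
send_rows --increments '[[0, [0, 0, 0], -0.06], [0, [0, 0, 0], -0.06], [0.45, [0, 0, 0], -0.06], [0.45, [0, 0, 0], -0.06], [0.45, [0, 0, 0], -0.06]]'

```text
clock: 32.68
ee_pos: [0.4247, 0.0988, 0.07]
eef_rot: [2.865, 1.288, -0.001]
wrist_force: [0.5, 0.9, -0.6]
opening: 0.0383
grip_force: 0.0
```

Call:
send_rows --increments '[[0.45, [0, 0, 0], 0], [0.45, [0, 0, -0.01], 0], [0.45, [0, 0, -0.03], 0], [0.45, [0, 0, -0.06], 0], [0.45, [0, 0, -0.08], 0]]'

```text
clock: 33.1
ee_pos: [0.425, 0.0989, 0.152]
eef_rot: [2.865, 1.288, 0.001]
wrist_force: [1.1, -0.1, 1.5]
opening: 0.0388
grip_force: 0.0
```

Call:
send_rows --increments '[[0.45, [0, 0, 0], -0.15], [0.45, [0, 0, 0], -0.3], [0.45, [0, 0, 0], -0.45], [0.45, [0, 0, 0], -0.6], [0.45, [0, 0, 0], -0.75]]'

```text
clock: 33.52
ee_pos: [0.4248, 0.0988, 0.1501]
eef_rot: [2.362, 2.072, -0.0]
wrist_force: [-0.8, 0.0, -0.7]
opening: 0.0381
grip_force: 0.0
```

Call:
send_rows --increments '[[0.45, [0, 0, 0], -0.15], [0.45, [0, 0, 0], -0.3], [0.45, [0, 0, 0], -0.45], [0.45, [0, 0, 0], -0.6], [0.45, [0, 0, 0], -0.75]]'

```text
clock: 33.93
ee_pos: [0.4248, 0.0988, 0.15]
eef_rot: [-1.659, -2.668, 0.0]
wrist_force: [0.3, -0.3, 0.2]
opening: 0.0387
grip_force: 0.0
```

Call:
send_rows --increments '[[0.45, [0, 0, 0], -0.15], [0.45, [0, 0, 0], -0.3], [0.45, [0, 0, 0], -0.45], [0.45, [0, 0, 0], -0.6], [0.45, [0, 0, 0], -0.75]]'

```text
clock: 34.35
ee_pos: [0.4248, 0.0988, 0.15]
eef_rot: [-0.813, -3.034, 0.0]
wrist_force: [-0.6, -0.0, -0.3]
opening: 0.0378
grip_force: 0.0
```

Call:
send_rows --increments '[[0.45, [0, 0, 0], -0.15], [0.45, [0, 0, 0], -0.3], [0.45, [0, 0, 0], -0.45], [0.45, [0, 0, 0], -0.6], [0.45, [0, 0, 0], -0.75]]'

```text
clock: 34.77
ee_pos: [0.4248, 0.0988, 0.15]
eef_rot: [0.103, -3.14, 0.0]
wrist_force: [-1.0, -1.0, 0.3]
opening: 0.0381
grip_force: 0.0
```

Call:
send_rows --increments '[[0.45, [0, 0, 0], -0.15], [0.45, [0, 0, 0], -0.3], [0.45, [0, 0, 0], -0.45], [0.45, [0, 0, 0], -0.6], [0.45, [0, 0, 0], -0.75]]'

```text
clock: 35.18
ee_pos: [0.4248, 0.0988, 0.15]
eef_rot: [1.01, -2.974, 0.0]
wrist_force: [-0.3, -0.3, -0.5]
opening: 0.0385
grip_force: 0.0
```

Call:
send_rows --increments '[[0.45, [0, 0, 0], -0.15], [0.45, [0, 0, 0], -0.3], [0.45, [0, 0, 0], -0.45], [0.45, [0, 0, 0], -0.6], [0.45, [0, 0, 0], -0.75]]'

```text
clock: 35.6
ee_pos: [0.4248, 0.0988, 0.15]
eef_rot: [1.83, -2.553, -0.0]
wrist_force: [0.6, 0.6, 1.2]
opening: 0.0383
grip_force: 0.0
```

Call:
send_rows --increments '[[0.45, [0, 0, 0], -0.15], [0.45, [0, 0, 0], -0.3], [0.45, [0, 0, 0], -0.38], [0.45, [0, 0, 0], -0.38], [0.45, [0, 0, 0], -0.38]]'

```text
clock: 36.02
ee_pos: [0.4249, 0.0989, 0.1501]
eef_rot: [2.18, -2.262, 0.0]
wrist_force: [-1.3, 0.2, 0.5]
opening: 0.0385
grip_force: 0.0
```

```bash
python3 plan.py .501 .1025 .071 90; python3 knob.py
```

```text
t 36.02 tcp [0.4249 0.0989 0.1501] head -92.11 tilt 0.01 open 0.0385 grip 0.0 F [-1.3  0.2  0.5] q [ 0.23  0.11 -0.32  1.14 -0.   -1.31]
spin deg -2.11 frac -0.047 alt 177.89
shift frac before spin [-0.0064 -0.0759  0.0791]  after spin [-0.0036 -0.0761  0.0791]
knob 1186 c [424.9  98.1] size [48.5 14.1] head 49.1 q 0.76 z 0.1115
knob 1189 c [500.  101.5] size [13.8 48.9] head 90.6 q 0.03 z 0.1115
knob 1057 c [575.6 104.6] size [50.1 13.7] head 48.7 q 0.77 z 0.1116
knob 850 c [651.1 108.2] size [49.2 14.3] head 56.0 q 0.64 z 0.1115
```

Knob 4 reads heading 49.1°, which is q = 3.90, so it is at the stop. Next is the knob at (500.5,102).

Call:
send_rows --increments '[[0.5, [-0.002, -0.03, 0], 0], [0.5, [-0.004, -0.06, 0], -0.03], [0.5, [-0.006, -0.076, 0], -0.05], [0.5, [-0.006, -0.076, 0.01], -0.05], [0.5, [-0.006, -0.076, 0.03], -0.05]]'

```text
clock: 36.48
ee_pos: [0.5028, 0.1026, 0.1208]
eef_rot: [-2.223, 2.217, -0.002]
wrist_force: [-0.5, -0.1, -0.0]
opening: 0.0426
grip_force: 0.0
```

Call:
send_rows --increments '[[0.5, [0, 0, 0], 0], [0.5, [0, 0, 0], 0], [0.5, [0, 0, 0], 0]]'

```text
clock: 36.73
ee_pos: [0.5008, 0.1024, 0.1207]
eef_rot: [-2.226, 2.217, -0.0]
wrist_force: [-0.1, -0.8, 0.5]
opening: 0.0427
grip_force: 0.0
```

```bash
python3 plan.py .5007 .102 .071 90.3; python3 knob.py
```

```text
t 36.73 tcp [0.5008 0.1024 0.1207] head -89.75 tilt 0.00 open 0.0427 grip 0.0 F [-0.1 -0.8  0.5] q [ 0.2   0.27 -0.2   1.1   0.   -1.37]
spin deg -0.05 frac -0.001 alt 179.95
shift frac before spin [0.0004 0.0001 0.0497]  after spin [0.0004 0.0001 0.0497]
knob 1564 c [500.8 101.4] size [48.8 13.7] head 89.9 q 0.05 z 0.1114
knob 1619 c [425.6  98.2] size [49.2 14.2] head 49.4 q 0.75 z 0.1114
knob 1506 c [576.3 104.5] size [49.6 14.1] head 48.4 q 0.77 z 0.1115
knob 1378 c [651.5 108.1] size [50.3 14.2] head 55.5 q 0.65 z 0.1116
```

Call:
send_rows --increments '[[0.5, [0, 0, 0.02], 0], [0.5, [0, 0, 0.04], 0], [0.5, [0, 0, 0.05], 0], [0.5, [0, 0, 0.05], 0], [0.5, [0, 0, 0.05], 0]]'

```text
clock: 37.2
ee_pos: [0.501, 0.1024, 0.0707]
eef_rot: [2.227, -2.216, -0.0]
wrist_force: [0.2, -0.8, -0.1]
opening: 0.0426
grip_force: 0.0
```

Call:
send_rows --increments '[[0, [0, 0, 0], 0], [0, [0, 0, 0], 0], [0, [0, 0, 0], 0], [0, [0, 0, 0], 0], [0, [0, 0, 0], 0]]'

```text
clock: 37.62
ee_pos: [0.5014, 0.1025, 0.0714]
eef_rot: [-2.226, 2.215, -0.001]
wrist_force: [-5.6, -0.7, 11.2]
opening: 0.0132
grip_force: 68.3
```

Call:
send_rows --increments '[[0, [0, 0, 0], 0], [0, [0, 0, 0], 0], [0, [0, 0, 0], 0.1], [0, [0, 0, 0], 0.1]]'

```text
clock: 37.95
ee_pos: [0.5014, 0.1025, 0.0714]
eef_rot: [-2.132, 2.306, -0.001]
wrist_force: [-7.0, -0.4, 12.7]
opening: 0.0124
grip_force: 68.5
```

```bash
python3 plan.py; python3 knob.py
```

```text
t 37.95 tcp [0.5014 0.1025 0.0714] head -94.47 tilt 0.07 open 0.0124 grip 68.5 F [-7.  -0.4 12.7] q [ 0.2   0.31 -0.28  0.98  0.   -1.29]
knob 2902 c [425.6  98. ] size [49.7 15. ] head 46.8 q 0.80 z 0.1114
knob 2661 c [500.7 101.1] size [49.5 13.7] head 85.7 q 0.12 z 0.1116
knob 2310 c [576.1 104.8] size [50.4 14.2] head 49.0 q 0.76 z 0.1116
knob 1691 c [648.1 109.3] size [49.9 14.3] head 66.5 q 0.45 z 0.1113
```

Call:
send_rows --increments '[[0, [0, 0, 0], 0.15], [0, [0, 0, 0], 0.3], [0, [0, 0, 0], 0.45], [0, [0, 0, 0], 0.6], [0, [0, 0, 0], 0.75]]'

```text
clock: 38.42
ee_pos: [0.5012, 0.1026, 0.0713]
eef_rot: [-1.37, 2.826, 0.0]
wrist_force: [-7.1, 0.2, 13.4]
opening: 0.0127
grip_force: 68.7
```

Call:
send_rows --increments '[[0, [0, 0, 0], 0.15], [0, [0, 0, 0], 0.3], [0, [0, 0, 0], 0.45], [0, [0, 0, 0], 0.6], [0, [0, 0, 0], 0.75]]'

```text
clock: 38.83
ee_pos: [0.501, 0.1027, 0.0714]
eef_rot: [-0.491, 3.102, 0.001]
wrist_force: [-7.4, 2.1, 14.8]
opening: 0.0129
grip_force: 68.8
```

Call:
send_rows --increments '[[0, [0, 0, 0], 0.15], [0, [0, 0, 0], 0.3], [0, [0, 0, 0], 0.45], [0, [0, 0, 0], 0.6], [0, [0, 0, 0], 0.75]]'

```text
clock: 39.25
ee_pos: [0.501, 0.1029, 0.0714]
eef_rot: [0.431, 3.112, 0.002]
wrist_force: [-7.6, 2.8, 14.7]
opening: 0.0126
grip_force: 68.8
```

Call:
send_rows --increments '[[0, [0, 0, 0], 0.15], [0, [0, 0, 0], 0.3], [0, [0, 0, 0], 0.45], [0, [0, 0, 0], 0.6], [0, [0, 0, 0], 0.75]]'

```text
clock: 39.67
ee_pos: [0.5011, 0.1031, 0.0713]
eef_rot: [-1.316, -2.853, -0.003]
wrist_force: [-7.6, 4.6, 13.5]
opening: 0.0125
grip_force: 68.7
```

Call:
send_rows --increments '[[0, [0, 0, 0], 0.15], [0, [0, 0, 0], 0.3], [0, [0, 0, 0], 0.45], [0, [0, 0, 0], 0.6], [0, [0, 0, 0], 0.75]]'

```text
clock: 40.08
ee_pos: [0.5012, 0.1032, 0.0714]
eef_rot: [-2.087, -2.348, -0.003]
wrist_force: [-5.3, 4.5, 12.2]
opening: 0.0128
grip_force: 68.6
```

Call:
send_rows --increments '[[0, [0, 0, 0], 0.15], [0, [0, 0, 0], 0.3], [0, [0, 0, 0], 0.45], [0, [0, 0, 0], 0.6], [0, [0, 0, 0], 0.75]]'

```text
clock: 40.5
ee_pos: [0.5015, 0.1032, 0.0714]
eef_rot: [-2.678, -1.641, -0.003]
wrist_force: [-5.0, 4.2, 11.8]
opening: 0.0127
grip_force: 68.4
```

Call:
send_rows --increments '[[0, [0, 0, 0], 0.12], [0, [0, 0, 0], 0.24], [0, [0, 0, 0], 0.34], [0, [0, 0, 0], 0.4], [0, [0, 0, 0], 0.4]]'

```text
clock: 40.92
ee_pos: [0.5015, 0.1031, 0.0714]
eef_rot: [-2.9, -1.207, -0.003]
wrist_force: [-4.1, 3.3, 10.0]
opening: 0.0131
grip_force: 84.3
```

```bash
python3 plan.py;  python3 -c "
from bench import env; print(env.observe()['wrist_torque'])"
```

```text
t 40.92 tcp [0.5015 0.1031 0.0714] head 45.22 tilt 0.11 open 0.0131 grip 84.3 F [-4.1  3.3 10. ] q [ 0.2   0.31 -0.28  0.98  0.    2.55]
[0.71004242 0.83192881 1.95770206]
```

Call:
send_rows --increments '[[0, [0, 0, 0], -0.06], [0, [0, 0, 0], -0.06], [0.45, [0, 0, 0], -0.06], [0.45, [0, 0, 0], -0.06], [0.45, [0, 0, 0], -0.06]]'

```text
clock: 41.33
ee_pos: [0.5013, 0.1023, 0.0704]
eef_rot: [2.87, 1.277, 0.001]
wrist_force: [0.8, 0.6, -0.4]
opening: 0.0382
grip_force: 0.0
```

Call:
send_rows --increments '[[0.45, [0, 0, 0], 0], [0.45, [0, 0, -0.01], 0], [0.45, [0, 0, -0.03], 0], [0.45, [0, 0, -0.06], 0], [0.45, [0, 0, -0.08], 0]]'

```text
clock: 41.75
ee_pos: [0.5013, 0.1023, 0.1529]
eef_rot: [2.87, 1.277, 0.002]
wrist_force: [0.7, -0.4, 0.3]
opening: 0.0387
grip_force: 0.0
```

Call:
send_rows --increments '[[0.45, [0, 0, 0], -0.15], [0.45, [0, 0, 0], -0.3], [0.45, [0, 0, 0], -0.45], [0.45, [0, 0, 0], -0.6], [0.45, [0, 0, 0], -0.75]]'

```text
clock: 42.17
ee_pos: [0.5012, 0.1023, 0.1509]
eef_rot: [2.37, 2.062, 0.001]
wrist_force: [-0.0, -0.4, -0.2]
opening: 0.0385
grip_force: 0.0
```

Call:
send_rows --increments '[[0.45, [0, 0, 0], -0.15], [0.45, [0, 0, 0], -0.3], [0.45, [0, 0, 0], -0.45], [0.45, [0, 0, 0], -0.6], [0.45, [0, 0, 0], -0.75]]'

```text
clock: 42.58
ee_pos: [0.5011, 0.1023, 0.1509]
eef_rot: [1.669, 2.661, 0.0]
wrist_force: [-0.8, -0.4, -0.1]
opening: 0.0384
grip_force: 0.0
```

Call:
send_rows --increments '[[0.45, [0, 0, 0], -0.15], [0.45, [0, 0, 0], -0.3], [0.45, [0, 0, 0], -0.45], [0.45, [0, 0, 0], -0.6], [0.45, [0, 0, 0], -0.75]]'

```text
clock: 43.0
ee_pos: [0.5011, 0.1023, 0.1509]
eef_rot: [0.825, 3.031, 0.0]
wrist_force: [0.6, -0.6, 0.6]
opening: 0.0386
grip_force: 0.0
```

Call:
send_rows --increments '[[0.45, [0, 0, 0], -0.15], [0.45, [0, 0, 0], -0.3], [0.45, [0, 0, 0], -0.45], [0.45, [0, 0, 0], -0.6], [0.45, [0, 0, 0], -0.75]]'

```text
clock: 43.42
ee_pos: [0.5011, 0.1023, 0.1509]
eef_rot: [-0.091, 3.14, 0.0]
wrist_force: [-0.2, 0.5, -0.4]
opening: 0.0384
grip_force: 0.0
```

Call:
send_rows --increments '[[0.45, [0, 0, 0], -0.15], [0.45, [0, 0, 0], -0.3], [0.45, [0, 0, 0], -0.45], [0.45, [0, 0, 0], -0.6], [0.45, [0, 0, 0], -0.75]]'

```text
clock: 43.83
ee_pos: [0.5011, 0.1023, 0.1509]
eef_rot: [-0.998, 2.978, -0.0]
wrist_force: [-0.2, -0.0, -0.2]
opening: 0.0383
grip_force: 0.0
```

Call:
send_rows --increments '[[0.45, [0, 0, 0], -0.15], [0.45, [0, 0, 0], -0.26], [0.45, [0, 0, 0], -0.26], [0.45, [0, 0, 0], -0.26]]'

```text
clock: 44.17
ee_pos: [0.5012, 0.1024, 0.1506]
eef_rot: [-1.284, 2.867, -0.0]
wrist_force: [0.7, -0.9, -0.2]
opening: 0.0387
grip_force: 0.0
```

```bash
python3 plan.py .5768 .1053 .071 48.6; python3 knob.py
```

```text
t 44.17 tcp [0.5012 0.1024 0.1506] head -131.73 tilt 0.02 open 0.0387 grip 0.0 F [ 0.7 -0.9 -0.2] q [ 0.2   0.26 -0.14  1.18 -0.   -0.64]
spin deg -0.33 frac -0.007 alt 179.67
shift frac before spin [-0.0525 -0.0545  0.0797]  after spin [-0.0522 -0.0548  0.0796]
knob 1435 c [424.9  98.5] size [49.  14.3] head 50.4 q 0.74 z 0.1115
knob 1190 c [500.3 101.3] size [48.3 13.5] head 48.8 q 0.76 z 0.1115
knob 193 c [567.9  89.2] size [20.7  7.8] head 20.7 q 1.25 z 0.1114
```

Call:
send_rows --increments '[[0.5, [-0.02, -0.021, 0], 0], [0.5, [-0.04, -0.042, 0], 0], [0.5, [-0.0525, -0.0545, 0], 0], [0.5, [-0.0525, -0.0545, 0.01], 0], [0.5, [-0.0525, -0.0545, 0.03], 0]]'

```text
clock: 44.63
ee_pos: [0.5784, 0.1057, 0.1211]
eef_rot: [-1.284, 2.864, -0.001]
wrist_force: [0.5, 0.8, -0.4]
opening: 0.0424
grip_force: 0.0
```

Call:
send_rows --increments '[[0.5, [0, 0, 0], 0], [0.5, [0, 0, 0], 0], [0.5, [0, 0, 0], 0]]'

```text
clock: 44.88
ee_pos: [0.5764, 0.1055, 0.1209]
eef_rot: [-1.287, 2.865, -0.0]
wrist_force: [-0.1, -0.3, -0.3]
opening: 0.0427
grip_force: 0.0
```

```bash
python3 plan.py .5768 .1053 .071 48.6; python3 knob.py
```

```text
t 44.88 tcp [0.5764 0.1055 0.1209] head -131.61 tilt 0.01 open 0.0427 grip 0.0 F [-0.1 -0.3 -0.3] q [ 0.18  0.42  0.02  1.17  0.   -0.66]
spin deg -0.21 frac -0.005 alt 179.79
shift frac before spin [-0.0001 -0.0004  0.0499]  after spin [-0.0001 -0.0004  0.0499]
knob 2078 c [427.3 100.3] size [43.8 14.5] head 48.9 q 0.76 z 0.1114
knob 1953 c [500.7 101.5] size [48.6 14.2] head 49.4 q 0.75 z 0.1115
knob 1547 c [576.5 104.8] size [49.  13.8] head 49.0 q 0.76 z 0.1115
knob 84 c [639.8  88.1] size [3.6 9.2] head 166.7 q 1.85 z 0.1104
```

Call:
send_rows --increments '[[0.5, [0, 0, 0.02], 0], [0.5, [0, 0, 0.04], 0], [0.5, [0, 0, 0.05], 0], [0.5, [0, 0, 0.05], 0], [0.5, [0, 0, 0.05], 0]]'

```text
clock: 45.35
ee_pos: [0.5767, 0.1055, 0.0708]
eef_rot: [-1.289, 2.865, 0.0]
wrist_force: [0.7, 0.2, 1.0]
opening: 0.0425
grip_force: 0.0
```

Call:
send_rows --increments '[[0, [0, 0, 0], 0], [0, [0, 0, 0], 0], [0, [0, 0, 0], 0], [0, [0, 0, 0], 0], [0, [0, 0, 0], 0]]'

```text
clock: 45.77
ee_pos: [0.5771, 0.1059, 0.0715]
eef_rot: [-1.288, 2.863, 0.0]
wrist_force: [-3.8, 1.6, 10.4]
opening: 0.0128
grip_force: 68.5
```

Call:
send_rows --increments '[[0, [0, 0, 0], 0], [0, [0, 0, 0], 0], [0, [0, 0, 0], 0.1], [0, [0, 0, 0], 0.1]]'

```text
clock: 46.1
ee_pos: [0.5771, 0.1059, 0.0715]
eef_rot: [-1.168, 2.915, 0.0]
wrist_force: [-4.0, 1.5, 10.0]
opening: 0.0125
grip_force: 68.5
```

```bash
python3 plan.py; python3 knob.py
```

```text
t 46.10 tcp [0.5771 0.1059 0.0715] head -136.32 tilt 0.10 open 0.0125 grip 68.5 F [-4.   1.5 10. ] q [ 0.18  0.45 -0.07  1.05  0.   -0.58]
knob 2186 c [435.1 108.5] size [21.6 15.8] head 47.1 q 0.79 z 0.1113
knob 3786 c [501.3 101.5] size [49.5 14. ] head 49.7 q 0.75 z 0.1115
knob 2640 c [576.  104.6] size [49.5 13.7] head 43.8 q 0.85 z 0.1116
knob 136 c [640.3  88.2] size [ 3.5 10.9] head 169.7 q 1.80 z 0.1102
```

Call:
send_rows --increments '[[0, [0, 0, 0], 0.15], [0, [0, 0, 0], 0.3], [0, [0, 0, 0], 0.45], [0, [0, 0, 0], 0.6], [0, [0, 0, 0], 0.75]]'

```text
clock: 46.57
ee_pos: [0.577, 0.106, 0.0715]
eef_rot: [-0.27, 3.129, 0.001]
wrist_force: [-4.5, 4.0, 10.5]
opening: 0.0129
grip_force: 68.5
```

Call:
send_rows --increments '[[0, [0, 0, 0], 0.15], [0, [0, 0, 0], 0.3], [0, [0, 0, 0], 0.45], [0, [0, 0, 0], 0.6], [0, [0, 0, 0], 0.75]]'

```text
clock: 46.98
ee_pos: [0.577, 0.1061, 0.0715]
eef_rot: [0.649, 3.073, 0.002]
wrist_force: [-5.2, 4.3, 10.2]
opening: 0.0126
grip_force: 68.5
```

Call:
send_rows --increments '[[0, [0, 0, 0], 0.15], [0, [0, 0, 0], 0.3], [0, [0, 0, 0], 0.45], [0, [0, 0, 0], 0.6], [0, [0, 0, 0], 0.75]]'

```text
clock: 47.4
ee_pos: [0.5771, 0.1062, 0.0715]
eef_rot: [1.514, 2.752, 0.003]
wrist_force: [-4.3, 4.8, 8.8]
opening: 0.0125
grip_force: 68.5
```

Call:
send_rows --increments '[[0, [0, 0, 0], 0.15], [0, [0, 0, 0], 0.3], [0, [0, 0, 0], 0.45], [0, [0, 0, 0], 0.6], [0, [0, 0, 0], 0.75]]'

```text
clock: 47.82
ee_pos: [0.5772, 0.1063, 0.0715]
eef_rot: [2.248, 2.195, 0.004]
wrist_force: [-2.5, 4.5, 9.2]
opening: 0.0126
grip_force: 68.5
```

Call:
send_rows --increments '[[0, [0, 0, 0], 0.15], [0, [0, 0, 0], 0.3], [0, [0, 0, 0], 0.45], [0, [0, 0, 0], 0.6], [0, [0, 0, 0], 0.75]]'

```text
clock: 48.23
ee_pos: [0.5773, 0.1063, 0.0715]
eef_rot: [-2.788, -1.448, -0.004]
wrist_force: [-2.0, 4.1, 9.5]
opening: 0.0125
grip_force: 68.4
```

Call:
send_rows --increments '[[0, [0, 0, 0], 0.1], [0, [0, 0, 0], 0.2], [0, [0, 0, 0], 0.24], [0, [0, 0, 0], 0.24]]'

```text
clock: 48.57
ee_pos: [0.5774, 0.1063, 0.0716]
eef_rot: [-2.909, -1.187, -0.004]
wrist_force: [-2.3, 2.5, 8.3]
opening: 0.0127
grip_force: 91.1
```

```bash
python3 plan.py;  python3 -c "
from bench import env; print(env.observe()['wrist_torque'])"
```

```text
t 48.57 tcp [0.5774 0.1063 0.0716] head 44.39 tilt 0.13 open 0.0127 grip 91.1 F [-2.3  2.5  8.3] q [ 0.18  0.45 -0.07  1.05  0.    2.55]
[0.57610483 0.48721023 2.22222643]
```

Call:
send_rows --increments '[[0, [0, 0, 0], -0.06], [0, [0, 0, 0], -0.06], [0.45, [0, 0, 0], -0.06], [0.45, [0, 0, 0], -0.06], [0.45, [0, 0, 0], -0.06]]'

```text
clock: 48.98
ee_pos: [0.5768, 0.1054, 0.0704]
eef_rot: [2.88, 1.254, 0.0]
wrist_force: [-0.7, -0.8, -0.8]
opening: 0.0383
grip_force: 0.0
```

Call:
send_rows --increments '[[0.45, [0, 0, 0], 0], [0.45, [0, 0, -0.01], 0], [0.45, [0, 0, -0.03], 0], [0.45, [0, 0, -0.06], 0], [0.45, [0, 0, -0.08], 0]]'

```text
clock: 49.4
ee_pos: [0.5769, 0.1055, 0.153]
eef_rot: [2.88, 1.255, 0.002]
wrist_force: [0.1, -0.7, -0.7]
opening: 0.0387
grip_force: 0.0
```

Call:
send_rows --increments '[[0.45, [0, 0, 0], -0.15], [0.45, [0, 0, 0], -0.3], [0.45, [0, 0, 0], -0.45], [0.45, [0, 0, 0], -0.6], [0.45, [0, 0, 0], -0.75]]'

```text
clock: 49.82
ee_pos: [0.5768, 0.1054, 0.1509]
eef_rot: [2.386, 2.044, 0.001]
wrist_force: [0.8, -0.4, -0.6]
opening: 0.0384
grip_force: 0.0
```

Call:
send_rows --increments '[[0.45, [0, 0, 0], -0.15], [0.45, [0, 0, 0], -0.3], [0.45, [0, 0, 0], -0.45], [0.45, [0, 0, 0], -0.6], [0.45, [0, 0, 0], -0.75]]'

```text
clock: 50.23
ee_pos: [0.5768, 0.1054, 0.1509]
eef_rot: [1.69, 2.648, 0.0]
wrist_force: [-0.8, 0.5, -0.7]
opening: 0.0387
grip_force: 0.0
```

Call:
send_rows --increments '[[0.45, [0, 0, 0], -0.15], [0.45, [0, 0, 0], -0.3], [0.45, [0, 0, 0], -0.45], [0.45, [0, 0, 0], -0.6], [0.45, [0, 0, 0], -0.75]]'

```text
clock: 50.65
ee_pos: [0.5767, 0.1054, 0.1509]
eef_rot: [0.848, 3.025, 0.0]
wrist_force: [0.5, 0.5, 0.1]
opening: 0.0382
grip_force: 0.0
```

Call:
send_rows --increments '[[0.45, [0, 0, 0], -0.15], [0.45, [0, 0, 0], -0.3], [0.45, [0, 0, 0], -0.45], [0.45, [0, 0, 0], -0.6], [0.45, [0, 0, 0], -0.75]]'

```text
clock: 51.07
ee_pos: [0.5768, 0.1054, 0.1509]
eef_rot: [-0.066, 3.14, 0.0]
wrist_force: [1.1, -0.1, -0.0]
opening: 0.0386
grip_force: 0.0
```

Call:
send_rows --increments '[[0.45, [0, 0, 0], -0.15], [0.45, [0, 0, 0], -0.3], [0.45, [0, 0, 0], -0.45], [0.45, [0, 0, 0], -0.6], [0.45, [0, 0, 0], -0.75]]'

```text
clock: 51.48
ee_pos: [0.5767, 0.1054, 0.1509]
eef_rot: [-0.975, 2.986, -0.0]
wrist_force: [0.2, 0.0, 0.5]
opening: 0.0384
grip_force: 0.0
```

Call:
send_rows --increments '[[0.45, [0, 0, 0], -0.15], [0.45, [0, 0, 0], -0.3], [0.45, [0, 0, 0], -0.42], [0.45, [0, 0, 0], -0.42]]'

```text
clock: 51.82
ee_pos: [0.5768, 0.1054, 0.1509]
eef_rot: [-1.45, 2.786, -0.0]
wrist_force: [0.3, -0.2, 0.6]
opening: 0.0385
grip_force: 0.0
```

```bash
python3 plan.py .6523 .1088 .071 55; python3 knob.py
```

```text
t 51.82 tcp [0.5768 0.1054 0.1509] head -125.00 tilt 0.03 open 0.0385 grip 0.0 F [ 0.3 -0.2  0.6] q [ 0.18  0.41  0.08  1.24 -0.   -0.78]
spin deg -0.00 frac -0.000 alt 180.00
shift frac before spin [-0.0461 -0.0599  0.0799]  after spin [-0.0461 -0.0599  0.0799]
knob 1632 c [425.7  98.7] size [49.5 14.3] head 48.7 q 0.77 z 0.1113
knob 1393 c [501.1 101.8] size [49.1 14.5] head 49.2 q 0.76 z 0.1115
knob 1173 c [576.3 104.6] size [48.7 13.9] head 48.7 q 0.77 z 0.1115
knob 502 c [645.3  98.4] size [26.6 13.7] head 53.0 q 0.69 z 0.1116
```

Three knobs are at their stops (48.7–49.2°). Now the last one.

Call:
send_rows --increments '[[0.5, [-0.02, -0.026, 0], 0], [0.5, [-0.04, -0.052, 0], 0], [0.5, [-0.046, -0.06, 0], 0], [0.5, [-0.046, -0.06, 0.01], 0], [0.5, [-0.046, -0.06, 0.03], 0]]'

```text
clock: 52.28
ee_pos: [0.6536, 0.1085, 0.1212]
eef_rot: [-1.438, 2.79, -0.002]
wrist_force: [0.0, -0.0, -0.1]
opening: 0.0427
grip_force: 0.0
```

Call:
send_rows --increments '[[0.5, [0, 0, 0], 0], [0.5, [0, 0, 0], 0], [0.5, [0, 0, 0], 0]]'

```text
clock: 52.53
ee_pos: [0.6519, 0.1084, 0.121]
eef_rot: [-1.443, 2.79, -0.0]
wrist_force: [0.7, 0.8, 0.9]
opening: 0.0423
grip_force: 0.0
```

```bash
python3 plan.py .6523 .1088 .071 55; python3 knob.py
```

```text
t 52.53 tcp [0.6519 0.1084 0.121 ] head -125.32 tilt 0.02 open 0.0423 grip 0.0 F [0.7 0.8 0.9] q [ 0.16  0.58  0.27  1.26 -0.   -0.79]
spin deg -0.32 frac -0.007 alt 179.68
shift frac before spin [-0.0005 -0.0001  0.05  ]  after spin [-0.0005 -0.0002  0.05  ]
knob 2214 c [501.5 101.5] size [49.7 14.5] head 49.5 q 0.75 z 0.1113
knob 1886 c [577.1 104.7] size [49.2 14.4] head 49.4 q 0.75 z 0.1115
knob 1539 c [652.2 107.6] size [48.3 13.5] head 55.2 q 0.65 z 0.1115
```

Call:
send_rows --increments '[[0.5, [0, 0, 0.02], 0], [0.5, [0, 0, 0.04], 0], [0.5, [0, 0, 0.05], 0], [0.5, [0, 0, 0.05], 0], [0.5, [0, 0, 0.05], 0]]'

```text
clock: 53.0
ee_pos: [0.6522, 0.1084, 0.0708]
eef_rot: [-1.444, 2.79, -0.0]
wrist_force: [0.2, -0.1, -0.4]
opening: 0.0427
grip_force: 0.0
```

Call:
send_rows --increments '[[0, [0, 0, 0], 0], [0, [0, 0, 0], 0], [0, [0, 0, 0], 0], [0, [0, 0, 0], 0], [0, [0, 0, 0], 0]]'

```text
clock: 53.42
ee_pos: [0.6527, 0.1087, 0.0716]
eef_rot: [-1.444, 2.788, -0.0]
wrist_force: [-2.3, 1.1, 8.4]
opening: 0.0127
grip_force: 68.5
```

Call:
send_rows --increments '[[0, [0, 0, 0], 0], [0, [0, 0, 0], 0], [0, [0, 0, 0], 0.1], [0, [0, 0, 0], 0.1]]'

```text
clock: 53.75
ee_pos: [0.6527, 0.1088, 0.0716]
eef_rot: [-1.326, 2.846, -0.0]
wrist_force: [-3.7, 1.1, 8.3]
opening: 0.0126
grip_force: 68.5
```

```bash
python3 plan.py; python3 knob.py
```

```text
t 53.75 tcp [0.6527 0.1088 0.0716] head -130.02 tilt 0.10 open 0.0126 grip 68.5 F [-3.7  1.1  8.3] q [ 0.16  0.6   0.18  1.15  0.   -0.71]
knob 2754 c [506.6 107.1] size [34.2 14.7] head 50.1 q 0.74 z 0.1112
knob 3667 c [577.2 104.7] size [49.6 13.8] head 49.2 q 0.76 z 0.1115
knob 2635 c [651.9 107.8] size [49.6 13.7] head 50.1 q 0.74 z 0.1116
```

Call:
send_rows --increments '[[0, [0, 0, 0], 0.15], [0, [0, 0, 0], 0.3], [0, [0, 0, 0], 0.45], [0, [0, 0, 0], 0.6], [0, [0, 0, 0], 0.75]]'

```text
clock: 54.22
ee_pos: [0.6525, 0.1091, 0.0716]
eef_rot: [-0.442, 3.109, 0.002]
wrist_force: [-5.4, 3.8, 9.8]
opening: 0.0124
grip_force: 68.7
```

Call:
send_rows --increments '[[0, [0, 0, 0], 0.15], [0, [0, 0, 0], 0.3], [0, [0, 0, 0], 0.45], [0, [0, 0, 0], 0.6], [0, [0, 0, 0], 0.75]]'

```text
clock: 54.63
ee_pos: [0.6525, 0.1095, 0.0716]
eef_rot: [0.479, 3.104, 0.003]
wrist_force: [-5.1, 7.0, 8.7]
opening: 0.0125
grip_force: 68.6
```

Call:
send_rows --increments '[[0, [0, 0, 0], 0.15], [0, [0, 0, 0], 0.3], [0, [0, 0, 0], 0.45], [0, [0, 0, 0], 0.6], [0, [0, 0, 0], 0.75]]'

```text
clock: 55.05
ee_pos: [0.6527, 0.1098, 0.0716]
eef_rot: [1.359, 2.832, 0.004]
wrist_force: [-2.7, 7.4, 7.9]
opening: 0.0124
grip_force: 68.4
```

Call:
send_rows --increments '[[0, [0, 0, 0], 0.15], [0, [0, 0, 0], 0.3], [0, [0, 0, 0], 0.45], [0, [0, 0, 0], 0.6], [0, [0, 0, 0], 0.75]]'

```text
clock: 55.47
ee_pos: [0.653, 0.11, 0.0716]
eef_rot: [-2.123, -2.315, -0.005]
wrist_force: [0.9, 9.2, 5.5]
opening: 0.0128
grip_force: 68.2
```

Call:
send_rows --increments '[[0, [0, 0, 0], 0.15], [0, [0, 0, 0], 0.3], [0, [0, 0, 0], 0.45], [0, [0, 0, 0], 0.6], [0, [0, 0, 0], 0.75]]'

```text
clock: 55.88
ee_pos: [0.6534, 0.1099, 0.0716]
eef_rot: [-2.703, -1.599, -0.006]
wrist_force: [3.6, 7.9, 3.7]
opening: 0.0126
grip_force: 68.2
```

Call:
send_rows --increments '[[0, [0, 0, 0], 0.12], [0, [0, 0, 0], 0.24], [0, [0, 0, 0], 0.34], [0, [0, 0, 0], 0.38], [0, [0, 0, 0], 0.38]]'

```text
clock: 56.3
ee_pos: [0.6536, 0.1098, 0.0717]
eef_rot: [-2.908, -1.187, -0.006]
wrist_force: [3.6, 6.4, 4.3]
opening: 0.0125
grip_force: 90.7
```

```bash
python3 plan.py;  python3 -c "
from bench import env; print(env.observe()['wrist_torque'])"
```

```text
t 56.30 tcp [0.6536 0.1098 0.0717] head 44.41 tilt 0.22 open 0.0125 grip 90.7 F [3.6 6.4 4.3] q [0.17 0.6  0.18 1.15 0.   2.53]
[ 1.36262915 -0.66734074  2.24147754]
```

At the stop. Releasing and lifting clear, then checking everything.

Call:
send_rows --increments '[[0, [0, 0, 0], -0.07], [0, [0, 0, 0], -0.07], [0.45, [0, 0, 0], -0.07], [0.45, [0, 0, 0], -0.07], [0.45, [0, 0, 0], -0.07]]'

```text
clock: 56.72
ee_pos: [0.6523, 0.1083, 0.0704]
eef_rot: [2.875, 1.266, 0.0]
wrist_force: [0.0, 0.3, 0.6]
opening: 0.038
grip_force: 0.0
```

Call:
send_rows --increments '[[0.45, [0, 0, 0], 0], [0.45, [0, 0, -0.01], 0], [0.45, [0, 0, -0.03], 0], [0.45, [0, 0, -0.06], 0], [0.45, [0, 0, -0.09], 0]]'

```text
clock: 57.13
ee_pos: [0.6515, 0.1082, 0.1615]
eef_rot: [-2.875, -1.266, 0.002]
wrist_force: [1.4, 1.2, -0.2]
opening: 0.0384
grip_force: 0.0
```

Call:
send_rows --increments '[[0.45, [-0.02, 0.03, -0.02], 0], [0.45, [-0.04, 0.06, -0.04], 0], [0.45, [-0.06, 0.09, -0.05], 0], [0.45, [-0.08, 0.12, -0.05], 0], [0.45, [-0.08, 0.12, -0.05], 0]]'

```text
clock: 57.55
ee_pos: [0.6877, -0.0379, 0.2112]
eef_rot: [2.876, 1.258, 0.001]
wrist_force: [-0.8, -0.4, -0.3]
opening: 0.0382
grip_force: 0.0
```

```bash
python3 plan.py; python3 knob.py; python3 rods.py; python3 top.py end; for v in top scene; do python3 meas.py ${v}1.npz|grep red;done
```

```text
t 57.55 tcp [ 0.6877 -0.0379  0.2112] head 47.26 tilt 0.13 open 0.0382 grip 0.0 F [-0.8 -0.4 -0.3] q [-0.05  0.65  0.61  1.54 -0.    2.26]
knob 946 c [653.5 108.1] size [48.7 14.1] head 48.6 q 0.77 z 0.1114
knob 804 c [577.8 105. ] size [47.7 14.8] head 47.7 q 0.78 z 0.1114
knob 661 c [502.4 101.8] size [48.  14.7] head 49.5 q 0.75 z 0.1112
knob 551 c [426.5  98.9] size [48.  15.4] head 48.8 q 0.76 z 0.1111
scene handle 216 x 457.5 487.3 y -56.8 5.4 z 45.0 76.3
scene handle 223 x 533.0 562.8 y -54.1 9.2 z 45.1 75.2
scene handle 201 x 609.4 639.0 y -53.5 11.9 z 46.0 74.9
red 119 px [306. 149.] xyz [0.4314 0.0939 0.1039] rect [430.5  95.8  48.8  18.4  49.1] dir 48.9
red 90 px [323. 163.] xyz [0.5023 0.0923 0.1021] rect [572.8  10.6  33.2 240.8  41.4] dir 135.8
red 120 px [366. 189.] xyz [0.6584 0.1032 0.1051] rect [656.7 105.4  46.6  17.1  52.7] dir 48.7
```

View pics/scene_end.png

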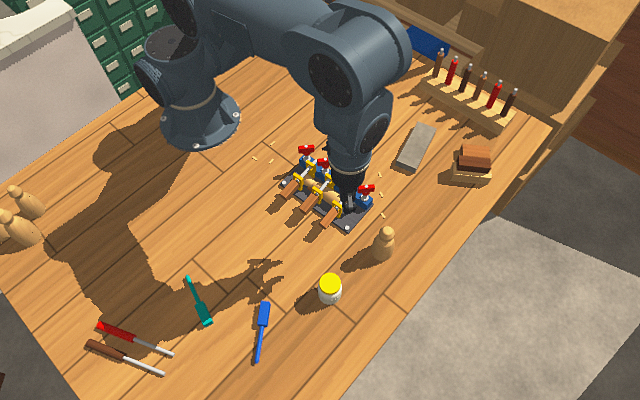

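The scene view shows the three rods seated at (293,187), (315,200) and (330,213). The figurine (385,245), jar (330,288) and stone (415,147) are where they started, and all four knobs read q ≈ 3.9. Handing in.

```bash
python3 -c "
from bench import env; print(env.finish_job())"
```

```text
the job is handed in; nothing more can be done
None
```

I pushed all three rods home through a gate each, then turned all four knobs to their end stops, left the figurine, jar and stone where they stood, and handed the job in; it returned no verdict.

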